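# Sweep the printed coasters into the packing tray and tally them

### The arm

A 6-joint arm with a two-finger parallel gripper is mounted at the origin on the work surface. World frame = base frame: x ahead of the robot, y to its left, z up, the work surface at z = 0. Lengths are in m, angles in rad, forces in N, time in s.
With the tool pointing down it reaches from about 0.35 to 0.85 m from the base axis. Payload 8.1 kg.
Tool frame: the origin (TCP) lies at the very end of the fingers, on their centre line; the grasp point (between the pads) lies 19 mm behind it; x points along the fingers, y is the direction in which the jaws open and shut, and the axes are right-handed (so a half turn about x gives the same grasp; the last joint's range is limited). The gripper opens to 85 mm and grips with 20 to 120 N. Pads are 22 mm wide; open, the fingers measure 114 mm over their backs; the gripper's body (76 mm by 85 mm) begins 54 mm behind the grasp point. The pads swing forward as they close: fully open they stand 13 mm farther back than shut.
Start: joints at [-1.425, 0.13, 1.488, -0, 1.523, -0.085], TCP at [0.137, -0.584, 0.231] pointing down, gripper open.
Joint ranges: [-2.96, 2.96], [-0.89, 2.26], [0.02, 2.5], [-1.34, 4.48], [0, 2.73], [-2.66, 2.66]. Speed limits (rad/s): [2.39, 2.39, 2.79, 3.14, 3.14, 3.14].

### API

Orientations are given as [roll, pitch, yaw] about the fixed x, y, z axes, in that order (R = Rz(yaw) Ry(pitch) Rx(roll)).
In Python, from cell import state, camera, finish_job gives the robot as it stands.
- The arm moves only by the tool jog_arm, never from a script. Its argument "plan" is a list of rows, each a list of 3 entries, a list of its own where there are three numbers: the turn, a rotation vector about the tool's x, y, z in rad, then the shift along the tool's x, y, z in mm, then the opening, from -1 (shut) to 1 (fully open), so that 0 is half open. A call has 1 to 12 rows; each row shifts and turns the pose as measured when the row begins, along the tool's axes as they then stand; what a row does not reach is not made up. A row lasts 1/10 s, in which the tool goes at most 50 mm and 8.59 degrees, less where a joint would pass 70% of its speed; a pose out of reach is approached as far as the arm can. A call is refused whole if a number of a shift passes 50 or a number of a turn 0.15, either way. A call with a gripper value outside its range is refused whole. The fingers move at their own pace and stop on an object; the grip force is fixed at half the most. Time passes only in rows, so rows that do not move let the fingers close. It gives the time, the measured TCP pose, the force and the opening at its end, in the units of the state.
- state(): the state, without advancing time (a new reading comes with each control period).
- camera(name): name is "scene" or "top" or "wrist"; returns a dict with "img" (400x640x3 uint8, blue, green, red), "fx", "fy", "cx", "cy" (pixels), "rvec" (rotation vector, rad) and "tvec" (3), from world to camera coordinates, as OpenCV has them. Camera axes: x right, y down, z forward; pixel columns grow to the right and rows downward; lengths in m; the calibration is good to about 2 mm. A picture is of the moment at which its call begins. There is no depth.
- finish_job(): hands the job in, once; it reports no verdict.
The state is a dict: "time": time; "joint_pos": joint angles; "qvel": joint speeds; "joint_efforts": joint torques, N m; "ee_pos": TCP position; "tool_rot": TCP orientation; "wrist_force": force on the tool from outside, world axes, zero at the start; "torque": the same for the moment, N m; "opening": opening from 0.0 (shut) to 1.0 (fully open).
Only numpy, scipy, OpenCV 4.12 (cv2) and the standard library are available. Lean on these libraries where they do the work, as an engineer would, in place of code of your own. Each camera call takes 0.05 s, during which the arm holds its last target.

### The job

Pack the run of printed coasters: take the squeegee out of its rack, sweep every coaster off the cutting mat with it until all lie flat inside the open-mouthed packing tray, and stand the squeegee back in its rack. Count the coasters on the tally counter, which starts at 0, by pressing its button once for each, so that it shows how many coasters there are. Do not touch the coasters with the gripper itself, and leave the roll of tape and the bottle where they stand.

Things in the scene. Friction and masses are not known exactly. Their poses are not given: they have to be found in the camera images.
- tray: Packing tray of plain aluminium sheet, fixed to the bench: a flat floor 320 x 260 mm (inside) with upright walls 40 mm high and 4 mm thick on three sides; the fourth side, towards the tray's own -y, is an open mouth 320 mm wide. The floor is level with the bench top, there is no lip to climb, so things slide straight in. Origin: centre of the floor; x along the mouth (inner walls at x = +-160 mm), y into the tray (mouth at y = -130 mm, back wall at y = +130 mm), z up.
- squeegee: Hand squeegee, 160 mm long, 105 mm high, 0.35 kg: a plain wooden handle 36 mm thick (from 30 mm to 85 mm above the blade's edge, then a rounded ridge 30 mm thick up to 105 mm) over a stiff amber blade 10 mm thick. Origin: middle of the blade's lower edge; x along its length, y across its thickness, z up from the blade to the handle. It starts standing upright in its rack, blade down, its origin 6 mm above the bench. Grip it across the handle, from above.
- rack: Squeegee rack, fixed: a 4 mm base plate and two parallel wooden rails 190 mm long and 26 mm wide, tops 36 mm above the bench, 22 mm apart. The blade hangs freely in the gap and the shoulders of the handle rest on the rails. Origin: centre of its underside, on the bench; x along the rails, y across them, z up. A squeegee that is home has its origin 6 mm above this one and its x along the rails (either way round).
- counter: Bench tally counter, fixed: a grey metal case 160 x 84 mm, flat top 109 mm above the bench, with a steel push button on top near one end and a black-framed window behind it in which one figure of a white figure wheel shows. Origin: centre of its underside, on the bench; x from the button end to the window end, z up; the button is at x = -45 mm, the window at x = +22 mm. It starts at 0.
- button_top (a point): Centre of the top face of the counter's steel push button, a round cap 28 mm across; 139 mm above the bench when released. It moves straight down.
- button (a joint): How far the push button is pressed, in m: 0 released, 0.0175 fully down. It springs back by itself; it starts to move at about 2 N and needs about 7 N on the way down. One full press (well over 13 mm) and full release moves the wheel on by exactly one figure; a press that stops short falls back to the old figure, and the button must come up fully before the next press counts. There is no way back.
- drum (a joint): Turn of the figure wheel inside the counter, in rad: 0 shows figure 0, and each figure is 0.6283 more (8 shows at 5.027). It clicks into place at each figure.
- window (a point): Centre of the counter's window, 109 mm above the bench; the figure (19 mm high, dark on white) lies just under it and is upright for someone on the button's side.
- coaster1: One of seven to nine like square wooden coasters, 60 x 60 x 14 mm, 35 g, with a dark ring and cross printed on the face. It starts flat, face up, on the cutting mat (which is flush with the bench). Origin: centre of its underside; z up.
- coaster2: One of seven to nine like square wooden coasters, 60 x 60 x 14 mm, 35 g, with a dark ring and cross printed on the face. It starts flat, face up, on the cutting mat (which is flush with the bench). Origin: centre of its underside; z up.
- coaster3: One of seven to nine like square wooden coasters, 60 x 60 x 14 mm, 35 g, with a dark ring and cross printed on the face. It starts flat, face up, on the cutting mat (which is flush with the bench). Origin: centre of its underside; z up.
- coaster4: One of seven to nine like square wooden coasters, 60 x 60 x 14 mm, 35 g, with a dark ring and cross printed on the face. It starts flat, face up, on the cutting mat (which is flush with the bench). Origin: centre of its underside; z up.
- coaster5: One of seven to nine like square wooden coasters, 60 x 60 x 14 mm, 35 g, with a dark ring and cross printed on the face. It starts flat, face up, on the cutting mat (which is flush with the bench). Origin: centre of its underside; z up.
- coaster6: One of seven to nine like square wooden coasters, 60 x 60 x 14 mm, 35 g, with a dark ring and cross printed on the face. It starts flat, face up, on the cutting mat (which is flush with the bench). Origin: centre of its underside; z up.
- coaster7: One of seven to nine like square wooden coasters, 60 x 60 x 14 mm, 35 g, with a dark ring and cross printed on the face. It starts flat, face up, on the cutting mat (which is flush with the bench). Origin: centre of its underside; z up. Absent in some starts.
- coaster8: One of seven to nine like square wooden coasters, 60 x 60 x 14 mm, 35 g, with a dark ring and cross printed on the face. It starts flat, face up, on the cutting mat (which is flush with the bench). Origin: centre of its underside; z up. Absent in some starts.
- coaster9: One of seven to nine like square wooden coasters, 60 x 60 x 14 mm, 35 g, with a dark ring and cross printed on the face. It starts flat, face up, on the cutting mat (which is flush with the bench). Origin: centre of its underside; z up. Absent in some starts.
- tape_roll: Roll of tape lying flat, 92 mm across, 48 mm high; a bystander. Origin: centre of its underside.
- spray_bottle: White bottle, 68 mm across, 190 mm high; a bystander. Origin: centre of its underside.
There are look-alikes about, which are no part of the job. There is more than one size of the squeegee; the one meant has the size given above.

How it is judged:
By the outcome, as a careful person would: the job done as asked, in the order asked, and still so for the second after the job is handed in, with the robot touching nothing.
Of coaster7, coaster8, coaster9 only 1 to 3 are there at a start; the rules pass over those that are not, and their reading is None.
At some moment in a run one of coaster1, coaster2, coaster3, coaster4, coaster5, coaster6, coaster7, coaster8, coaster9 may be knocked a few centimetres aside while the robot is not near it.
It also fails if it takes over 210 s, if anything falls off the work surface, if the arm or the gripper's body presses on something with over 40 N, if the wrist force passes 120 N, or if a joint passes its speed limit or range.

## Working session

There is one attempt and no reset: what is moved stays moved. The work goes in short steps, Python scripts to look and compute and a tool call to move; the robot and the scene stay as the last step left them, time stands still between calls to the robot, and variables do not carry over. Pictures are saved under pics/ and viewed, and the job is handed in when it is done.

Besides the shell and the picture viewer there is one more tool, called as name(argument=value, ...) on one line, values as JSON. jog_arm: Moves the arm, as the interface text tells. Its arguments: {"type":"object","properties":{"plan":{"type":"array"}},"required":["plan"]}

```bash
ls; mkdir -p pics; cat > h.py <<'E'
import numpy as np, cv2
from cell import state, camera, finish_job
def shot(n,f):
    c=camera(n); cv2.imwrite('pics/'+f+'.png',c['img']); np.save('pics/'+f+'.npy',np.array([c['fx'],c['fy'],c['cx'],c['cy'],*np.ravel(c['rvec']),*np.ravel(c['tvec'])])); return c
def load(f):
    a=np.load('pics/'+f+'.npy'); return dict(img=cv2.imread('pics/'+f+'.png'),fx=a[0],fy=a[1],cx=a[2],cy=a[3],rvec=a[4:7],tvec=a[7:10])
def ray(c,u,v):
    R=cv2.Rodrigues(np.array(c['rvec'],float))[0]; t=np.ravel(c['tvec'])
    d=R.T@np.array([(u-c['cx'])/c['fx'],(v-c['cy'])/c['fy'],1]); return -R.T@t,d
def pt(c,u,v,z=0.):
    o,d=ray(c,u,v); return o+d*(z-o[2])/d[2]
def proj(c,p):
    K=np.array([[c['fx'],0,c['cx']],[0,c['fy'],c['cy']],[0,0,1]])
    return cv2.projectPoints(np.array(p,float).reshape(-1,3),np.array(c['rvec'],float),np.array(c['tvec'],float),K,None)[0].reshape(-1,2)
E
python3 - <<'E'
from h import *
print(state())
for n in ['top','scene','wrist']:
    c=shot(n,n+'0'); print(n,-cv2.Rodrigues(np.array(c['rvec'],float))[0].T@np.ravel(c['tvec']),c['fx'])
E
```

```text
pics
{'time': 0.0, 'joint_pos': array([-1.42539587e+00,  1.31177876e-01,  1.48926735e+00, -1.48018274e-05,
        1.52298307e+00, -8.54031515e-02]), 'qvel': array([ 0.00094364, -0.00149849, -0.00145274, -0.00015454, -0.00075025,
        0.00011729]), 'joint_efforts': array([-1.79344101e-03, -5.69402182e+01, -5.00554955e+01, -3.93965574e-04,
        1.44792034e-02, -7.51290077e-05]), 'ee_pos': array([ 0.13719211, -0.58355039,  0.23024099]), 'tool_rot': array([-1.64814601,  1.56896063,  1.72425098]), 'wrist_force': array([ 0.20146868, -0.62018759, -0.00723601]), 'torque': array([-0.01005829,  0.00700223,  0.0229116 ]), 'opening': 0.9985583947328872}
top [ 0.23961362 -0.06762606  1.55746283] 444.00923988909585
scene [1.08684517 0.16735407 1.08803076] 365.5316743986902
wrist [ 0.20453684 -0.56813322  0.3719884 ] 310.9971718382606
```

View pics/top0.png

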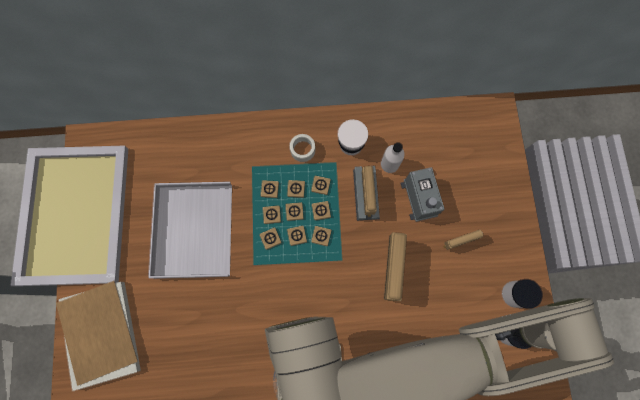

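View pics/scene0.png

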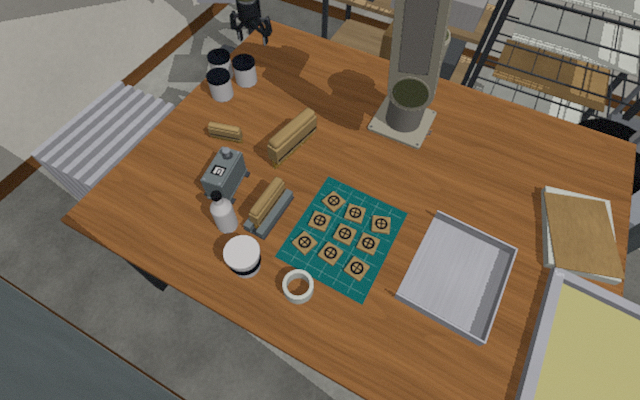

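View pics/wrist0.png

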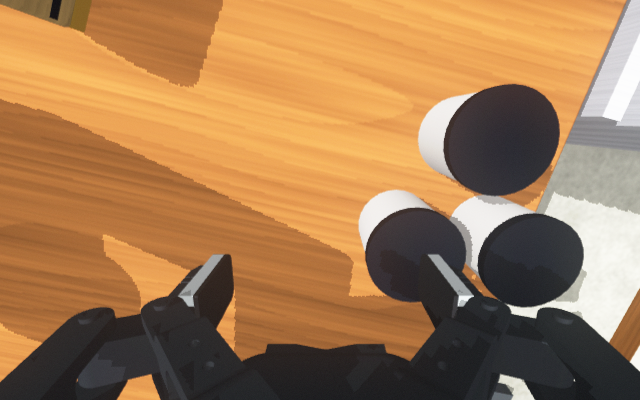

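```bash
python3 - <<'E'
from h import *
c=load('top0'); cv2.imwrite('pics/z1.png',cv2.resize(c['img'][120:310,140:345],None,fx=3.8,fy=3.1*1.0,interpolation=cv2.INTER_CUBIC)[:600,:800])
cv2.imwrite('pics/z2.png',cv2.resize(c['img'][120:310,290:500],None,fx=3.1,fy=3.1,interpolation=cv2.INTER_CUBIC)[:600,:800])
c=load('scene0'); cv2.imwrite('pics/z3.png',cv2.resize(c['img'][130:350,190:530],None,fx=2.35,fy=2.35,interpolation=cv2.INTER_CUBIC)[:600,:800])
E
```

```text
(no output)
```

View pics/z1.png

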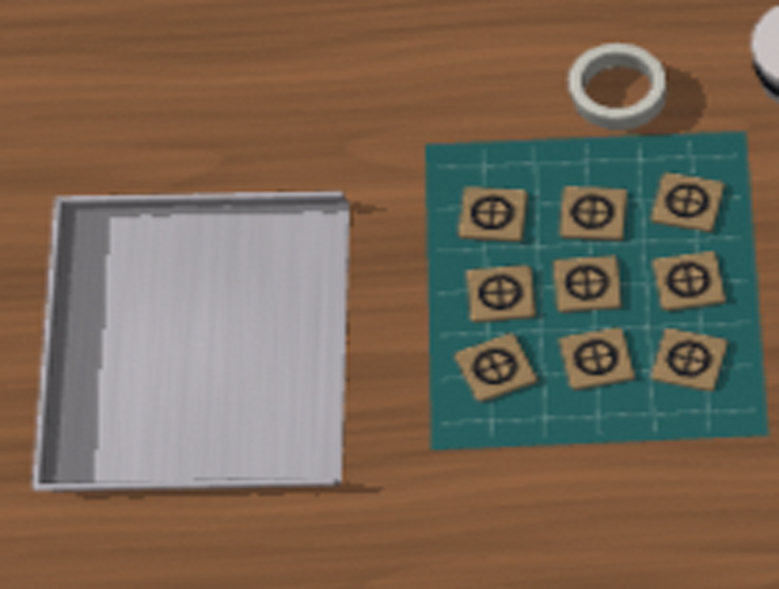

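View pics/z2.png

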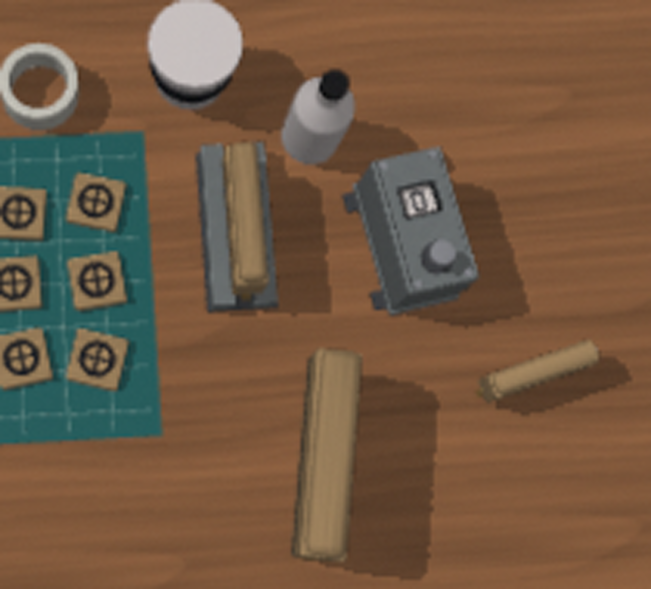

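View pics/z3.png

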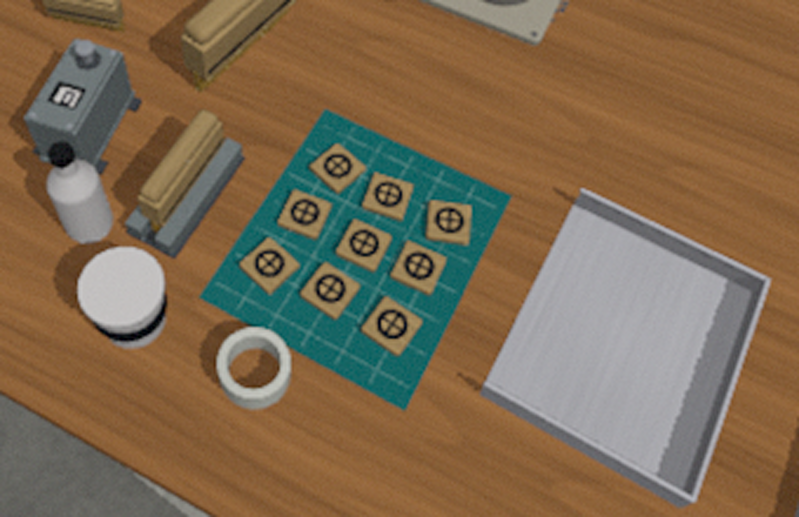

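```bash
cat > coast.py <<'E'
from h import *
def coasters(c,dbg=False):
    hsv=cv2.cvtColor(c['img'],cv2.COLOR_BGR2HSV)
    # on-mat: within teal hull, not teal
    teal=cv2.inRange(hsv,(80,80,40),(100,255,255))
    return teal
E
python3 - <<'E'
from h import *
c=load('top0'); im=c['img']; hsv=cv2.cvtColor(im,cv2.COLOR_BGR2HSV)
def P(u,v,z): return pt(c,u,v,z).round(4)
teal=cv2.inRange(hsv,(80,80,40),(100,255,255))
cn=max(cv2.findContours(teal,0,2)[0],key=cv2.contourArea); hull=cv2.convexHull(cn)
r=cv2.approxPolyDP(hull,8,True)[:,0]; print('mat',[P(*p,0)[:2].tolist() for p in r])
m=np.zeros_like(teal); cv2.fillPoly(m,[hull],255)
tan=cv2.inRange(hsv,(8,40,60),(28,200,255)); dark=cv2.inRange(hsv,(0,0,0),(180,255,60))
cm=cv2.morphologyEx(cv2.bitwise_and(m,tan|dark),cv2.MORPH_CLOSE,np.ones((3,3)))
for q in cv2.findContours(cm,0,2)[0]:
    if cv2.contourArea(q)<60: continue
    M=cv2.moments(q); a=cv2.minAreaRect(q); p=P(M['m10']/M['m00'],M['m01']/M['m00'],.012)
    w=P(a[0][0]+a[1][0]/2,a[0][1],.014)-P(a[0][0]-a[1][0]/2,a[0][1],.014)
    print('coaster',p[:2],a[1],a[2],np.linalg.norm(w))
for n,(x,y,z) in dict(tNL=(140+58/3.8,120+200/3.1,.04),tNR=(140+343/3.8,120+195/3.1,.04),tFL=(140+37/3.8,120+487/3.1,.04),tFR=(140+342/3.8,120+484/3.1,.04)).items(): print(n,P(x,y,z))
z2=lambda x,y,z:P(290+x/3.1,120+y/3.1,z)
print('handle top ends',z2(241,143,.1),z2(251,283,.1))
print('rack corners z36',[z2(*q,.036).tolist() for q in [(198,146),(264,143),(208,309),(276,304)]])
print('big',z2(338,350,.15),z2(320,557,.15))
print('button',z2(441,255,.139),'window',z2(418,200,.109))
print('ctr corners',[z2(*q,.109).tolist() for q in [(358,178),(436,149),(475,272),(395,302)]])
print('tape',z2(38,82,.048),'bottle base',z2(310,152,0.02),'top',z2(334,85,.19))
E
```

```text
mat [[0.7363, -0.1461], [0.3848, -0.1375], [0.3914, 0.1663], [0.7449, 0.1582]]
coaster [0.4763 0.1045] (16.675920486450195, 17.595062255859375) 66.80140686035156 0.05838150392033422
coaster [ 0.4707 -0.074 ] (16.734956741333008, 16.73495864868164) 14.03624439239502 0.05858088425416605
coaster [0.4787 0.0109] (16.920578002929688, 16.812110900878906) 77.47119140625 0.05928659207611785
coaster [0.5604 0.095 ] (16.6585750579834, 17.020719528198242) 84.80557250976562 0.0589796575100263
coaster [0.5655 0.0143] (17.0, 16.0) 90.0 0.060283496912505
coaster [ 0.5616 -0.0811] (16.76869773864746, 16.76869773864746) 80.53767395019531 0.05958565263551286
coaster [0.6548 0.0973] (16.0, 17.0) 90.0 0.05737673744645995
coaster [0.6486 0.0034] (16.0, 16.0) 90.0 0.05737673744645995
coaster [ 0.6547 -0.0866] (16.492422103881836, 16.249887466430664) 14.03624439239502 0.05927874829987556
tNL [0.6942 0.4958 0.04  ]
tNR [0.6792 0.2315 0.04  ]
tFL [0.3714 0.5126 0.04  ]
tFR [0.3532 0.2428 0.04  ]
handle top ends [ 0.6844 -0.2521  0.1   ] [ 0.5262 -0.247   0.1   ]
rack corners z36 [[0.7043, -0.2103, 0.036], [0.7019, -0.2867, 0.036], [0.5129, -0.2037, 0.036], [0.5126, -0.2805, 0.036]]
big [ 0.439  -0.3232  0.15  ] [ 0.233  -0.2811  0.15  ]
button [ 0.5328 -0.4456  0.139 ] window [ 0.602  -0.4368  0.109 ]
ctr corners [[0.6318, -0.3745, 0.109], [0.658, -0.464, 0.109], [0.5175, -0.4876, 0.109], [0.4916, -0.3976, 0.109]]
tape [ 0.7922 -0.0318  0.048 ] bottle base [ 0.6916 -0.3413  0.02  ] top [ 0.7125 -0.3443  0.19  ]
```

```bash
cat >> h.py <<'E'
from scipy.spatial.transform import Rotation as Ro
def Rt(s): return Ro.from_euler('xyz',s['tool_rot'])
def Rdown(yawz):
    # tool x down; jaw (tool y) at world angle yawz
    x=np.array([0,0,-1.]); y=np.array([np.cos(yawz),np.sin(yawz),0]); return Ro.from_matrix(np.stack([x,y,np.cross(x,y)],1))
def go(p,jaw):
    """report what is left to target TCP p with jaw angle (rad, world)"""
    s=state(); R=Rt(s); best=min([Rdown(jaw),Rdown(jaw+np.pi)],key=lambda T:(R.inv()*T).magnitude())
    d=R.inv().apply(np.array(p)-s['ee_pos'])*1000; rv=(R.inv()*best).as_rotvec()
    print('t',round(s['time'],2),'ee',s['ee_pos'].round(4),'shift mm',d.round(1),'turn',rv.round(3),'F',s['wrist_force'].round(1),'open',round(s['opening'],3))
E
python3 - <<'E'
from h import *
s=state(); print(Rt(s).as_matrix().round(3))
go([.605,-.249,.25],np.pi/2-.03)
go([.605,-.249,.25],-np.pi/2-.03)
E
```

```text
[[-0.     0.229 -0.973]
 [ 0.001 -0.973 -0.229]
 [-1.    -0.001 -0.   ]]
t 0.15 ee [ 0.1372 -0.5837  0.2305] shift mm [ -19.2 -218.8 -532. ] turn [0.261 0.    0.001] F [ 0.3 -0.   0.2] open 1.001
t 0.15 ee [ 0.1372 -0.5837  0.2305] shift mm [ -19.2 -218.8 -532. ] turn [0.261 0.    0.001] F [ 0.3 -0.   0.2] open 1.001
```

jog_arm(plan=[[[0.13,0,0],[-30,0,0],1],[[0.13,0,0],[-20,0,-30],1],[[0,0,0],[0,-10,-40],1],[[0,0,0],[0,-10,-40],1],[[0,0,0],[0,-10,-40],1],[[0,0,0],[0,-10,-40],1]])

```text
time: 0.75
ee_pos: [0.3286, -0.547, 0.2796]
tool_rot: [-1.143, 1.565, 1.949]
wrist_force: [0.0, 0.3, 0.5]
opening: 1.004
```

```bash
python3 - <<'E'
from h import *
go([.605,-.249,.25],np.pi/2-.03)
E
```

```text
t 0.75 ee [ 0.3286 -0.547   0.2796] shift mm [  30.6 -311.4 -261.1] turn [-0.02   0.002  0.005] F [0.  0.3 0.5] open 1.004
```

jog_arm(plan=[[[0,0,0],[0,-39,-33],1],[[0,0,0],[0,-39,-33],1],[[0,0,0],[0,-39,-33],1],[[0,0,0],[0,-39,-33],1],[[0,0,0],[0,-39,-33],1],[[0,0,0],[0,-39,-33],1],[[0,0,0],[0,-39,-33],1],[[0,0,0],[0,-30,-20],1],[[-0.02,0,0],[0,0,0],1]])

```text
time: 1.65
ee_pos: [0.5936, -0.2549, 0.2748]
tool_rot: [-1.053, 1.557, 2.063]
wrist_force: [0.2, -0.6, 0.7]
opening: 1.0
```

```bash
python3 - <<'E'
from h import *
go([.605,-.249,.25],np.pi/2-.03)
c=shot('wrist','w1');shot('scene','s1')
print(proj(c,[[.605,-.249,.111],[.684,-.252,.111],[.525,-.246,.111]]))
E
```

```text
t 1.65 ee [ 0.5936 -0.2549  0.2748] shift mm [ 24.8  -5.9 -11.4] turn [0.004 0.007 0.012] F [ 0.2 -0.6  0.7] open 1.0
[[321.5670125  179.8455708 ]
 [322.29247221  95.74957388]
 [320.9638374  253.8950532 ]]
```

View pics/w1.png

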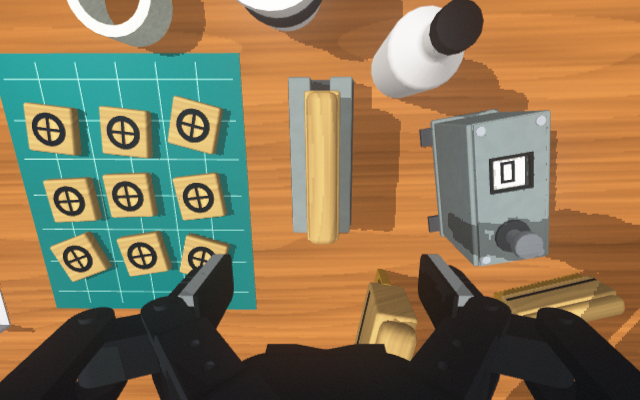

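```bash
python3 - <<'E'
from h import *
c=load('w1')
for u,v in [(306.5,93),(339.5,93),(307.5,240),(337,240)]: print(pt(c,u,v,.106).round(4))
for u,v in [(289,78),(352,77),(293,232),(352,234)]: print('rack',pt(c,u,v,.036).round(4))
print('big top', [pt(c,u,v,.15).round(3) for u,v in [(377,270)]])
print('button',pt(c,525,243,.139).round(4),'win',pt(c,511,173,.109).round(4))
E
```

```text
[ 0.6872 -0.2371  0.106 ]
[ 0.6863 -0.2681  0.106 ]
[ 0.5392 -0.2319  0.106 ]
[ 0.5385 -0.2634  0.106 ]
rack [ 0.7091 -0.2132  0.036 ]
rack [ 0.7082 -0.2848  0.036 ]
rack [ 0.5226 -0.2076  0.036 ]
rack [ 0.5182 -0.2843  0.036 ]
big top [array([ 0.525, -0.3  ,  0.15 ])]
button [ 0.545  -0.4412  0.139 ] win [ 0.607  -0.4364  0.109 ]
```

jog_arm(plan=[[[0,0.007,0.012],[40,0,-18],1],[[0,0,0],[40,-4,0],1],[[0,0,0],[40,0,0],1],[[0,0,0],[0,0,0],1]])

```text
time: 2.15
ee_pos: [0.6079, -0.2609, 0.1536]
tool_rot: [1.962, 1.564, -1.215]
wrist_force: [-1.9, 0.9, -0.7]
opening: 1.001
```

```bash
python3 - <<'E'
from h import *
go([.612,-.250,.051],np.pi/2-.033)
c=shot('wrist','w2')
E
```

```text
t 2.15 ee [ 0.6079 -0.2609  0.1536] shift mm [102.5 -11.7  -3.5] turn [-0.002 -0.002 -0.006] F [-1.9  0.9 -0.7] open 1.001
```

View pics/w2.png

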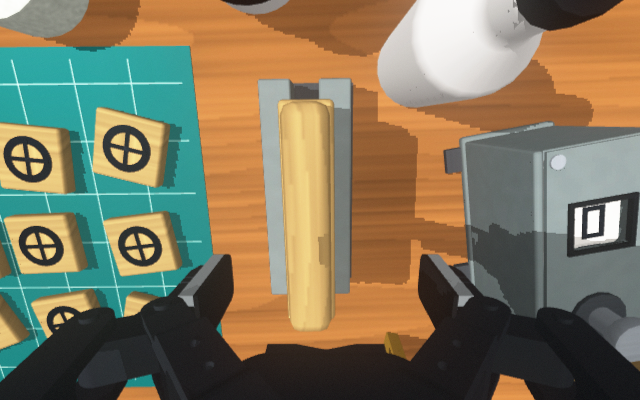

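jog_arm(plan=[[[0,0,0],[20,-11,-4],1],[[0,0,-0.006],[0,0,0],1],[[0,0,0],[30,0,0],1],[[0,0,0],[30,0,0],1],[[0,0,0],[20,0,0],1],[[0,0,0],[0,0,0],1]])

```text
time: 2.8
ee_pos: [0.6224, -0.2637, 0.0778]
tool_rot: [2.714, 1.538, -0.47]
wrist_force: [-0.1, 0.5, -1.1]
opening: 0.998
```

```bash
python3 - <<'E'
from h import *
go([.612,-.250,.051],np.pi/2-.033)
E
```

```text
t 2.8 ee [ 0.6224 -0.2637  0.0778] shift mm [ 26.3 -13.6  11.8] turn [-0.009 -0.03  -0.014] F [-0.1  0.5 -1.1] open 0.998
```

jog_arm(plan=[[[-0.009,-0.03,-0.014],[0,-14,12],1],[[0,0,0],[0,0,0],1]])

```text
time: 3.0
ee_pos: [0.613, -0.2523, 0.0841]
tool_rot: [2.708, 1.565, -0.468]
wrist_force: [0.1, 0.1, -0.7]
opening: 1.0
```

```bash
python3 - <<'E'
from h import *
go([.612,-.250,.051],np.pi/2-.033)
E
```

```text
t 3.0 ee [ 0.613  -0.2523  0.0841] shift mm [33.  -2.3  1.3] turn [-0.002 -0.005 -0.002] F [ 0.1  0.1 -0.7] open 1.0
```

jog_arm(plan=[[[0,-0.005,0],[17,-2,1],1],[[0,0,0],[15,0,0],1],[[0,0,0],[0,0,0],1]])

```text
time: 3.3
ee_pos: [0.6161, -0.2539, 0.0563]
tool_rot: [2.49, 1.558, -0.688]
wrist_force: [-1.9, 0.1, -0.5]
opening: 1.001
```

```bash
python3 - <<'E'
from h import *
go([.612,-.250,.051],np.pi/2-.033)
E
```

```text
t 3.3 ee [ 0.6161 -0.2539  0.0563] shift mm [ 5.3 -3.7  4.3] turn [-0.003 -0.01  -0.007] F [-1.9  0.1 -0.5] open 1.001
```

jog_arm(plan=[[[0,-0.01,-0.007],[8,-4,4],1],[[0,0,0],[0,0,0],1]])

```text
time: 3.5
ee_pos: [0.6117, -0.2496, 0.0468]
tool_rot: [-0.248, 1.569, 2.858]
wrist_force: [-0.8, 0.7, -1.1]
opening: 0.997
```

```bash
python3 - <<'E'
from h import *
go([.612,-.250,.051],np.pi/2-.033)
shot('wrist','w3')
E
```

```text
t 3.5 ee [ 0.6117 -0.2496  0.0468] shift mm [-4.2  0.4 -0.3] turn [-0.003  0.002  0.001] F [-0.8  0.7 -1.1] open 0.997
```

View pics/w3.png

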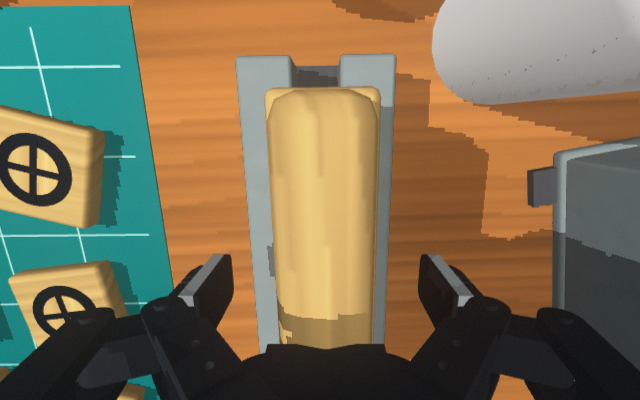

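jog_arm(plan=[[[0,0,0],[0,0,0],-1],[[0,0,0],[0,0,0],-1],[[0,0,0],[0,0,0],-1],[[0,0,0],[0,0,0],-1],[[0,0,0],[0,0,0],-1],[[0,0,0],[0,0,0],-1],[[0,0,0],[0,0,0],-1],[[0,0,0],[0,0,0],-1]])

```text
time: 4.35
ee_pos: [0.6132, -0.2504, 0.0488]
tool_rot: [2.418, 1.569, -0.76]
wrist_force: [0.5, -0.5, -1.0]
opening: 0.411
```

```bash
python3 - <<'E'
from h import *
go([.612,-.250,.051],np.pi/2-.033)
shot('wrist','w4')
E
```

```text
t 4.35 ee [ 0.6132 -0.2504  0.0488] shift mm [-2.2 -0.3  1.2] turn [-0.003 -0.001 -0.001] F [ 0.5 -0.5 -1. ] open 0.411
```

View pics/w4.png

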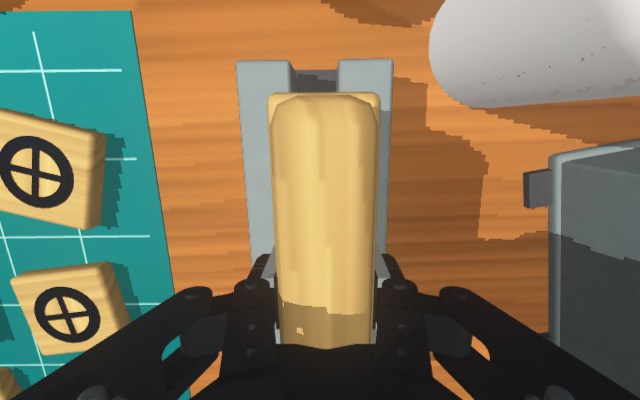

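jog_arm(plan=[[[0,0,0],[-10,0,0],-1],[[0,0,0],[-20,0,0],-1],[[0,0,0],[-30,0,0],-1],[[0,0,0],[-30,0,0],-1],[[0,0,0],[0,0,0],-1]])

```text
time: 4.9
ee_pos: [0.6101, -0.2489, 0.1391]
tool_rot: [-0.347, 1.564, 2.759]
wrist_force: [1.1, -0.8, -3.1]
opening: 0.413
```

```bash
python3 - <<'E'
from h import *
go([.61,-.16,.14],np.pi/2)
shot('wrist','w5');shot('top','t5')
E
```

```text
t 4.9 ee [ 0.6101 -0.2489  0.1391] shift mm [ -0.7 -88.8   3.3] turn [-0.036  0.007  0.003] F [ 1.1 -0.8 -3.1] open 0.413
```

View pics/w5.png

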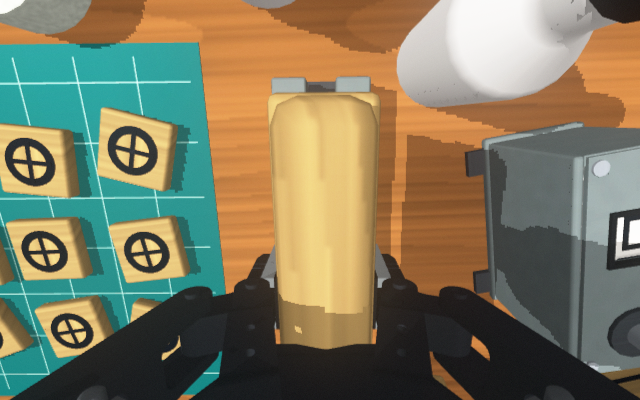

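View pics/t5.png

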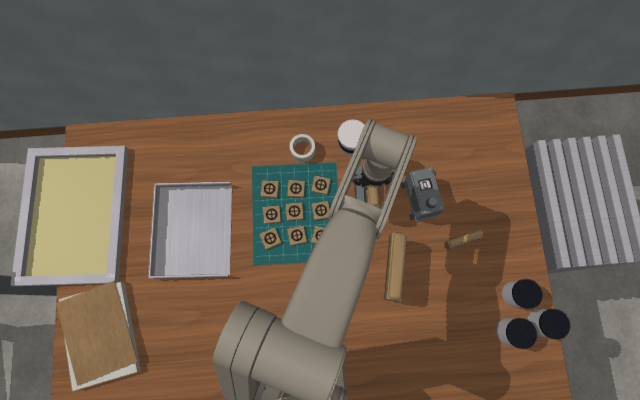

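jog_arm(plan=[[[-0.036,0.007,0],[0,-30,30],-1],[[0,0,0],[0,-30,30],-1],[[0,0,0],[0,-30,25],-1],[[0,0,0],[0,0,0],-1],[[0,0,0],[0,0,0],-1]])

```text
time: 5.5
ee_pos: [0.5112, -0.1503, 0.1164]
tool_rot: [-0.488, 1.536, 2.653]
wrist_force: [0.2, -0.9, -4.0]
opening: 0.413
```

```bash
python3 - <<'E'
from h import *
go([.52,-.155,.048],np.pi/2)
E
```

```text
t 5.5 ee [ 0.5112 -0.1503  0.1164] shift mm [ 68.    5.8 -10.9] turn [-0.     0.031  0.016] F [ 0.2 -0.9 -4. ] open 0.413
```

jog_arm(plan=[[[0,0.031,0.016],[0,6,-10],-1],[[0,0,0],[20,0,0],-1],[[0,0,0],[20,0,0],-1],[[0,0,0],[0,0,0],-1]])

```text
time: 5.9
ee_pos: [0.5207, -0.1573, 0.0706]
tool_rot: [-0.347, 1.568, 2.793]
wrist_force: [-1.2, 1.0, -5.1]
opening: 0.411
```

```bash
python3 - <<'E'
from h import *
go([.52,-.155,.048],np.pi/2)
E
```

```text
t 5.9 ee [ 0.5207 -0.1573  0.0706] shift mm [22.6 -2.3  0.7] turn [-0.001  0.003  0.001] F [-1.2  1.  -5.1] open 0.411
```

jog_arm(plan=[[[0,0,0],[12,-2,0],-1],[[0,0,0],[8,0,0],-1],[[0,0,0],[0,0,0],-1]])

```text
time: 6.2
ee_pos: [0.5212, -0.1561, 0.049]
tool_rot: [-0.337, 1.567, 2.803]
wrist_force: [-0.8, -0.1, -4.1]
opening: 0.42
```

```bash
python3 - <<'E'
from h import *
go([.52,-.155,.048],np.pi/2)
c=shot('scene','s6'); cv2.imwrite('pics/s6z.png',cv2.resize(c['img'][100:350,190:530],None,fx=2.3,fy=2.3))
E
```

```text
t 6.2 ee [ 0.5212 -0.1561  0.049 ] shift mm [ 1.  -1.1  1.2] turn [-0.002  0.003  0.001] F [-0.8 -0.1 -4.1] open 0.42
```

View pics/s6z.png

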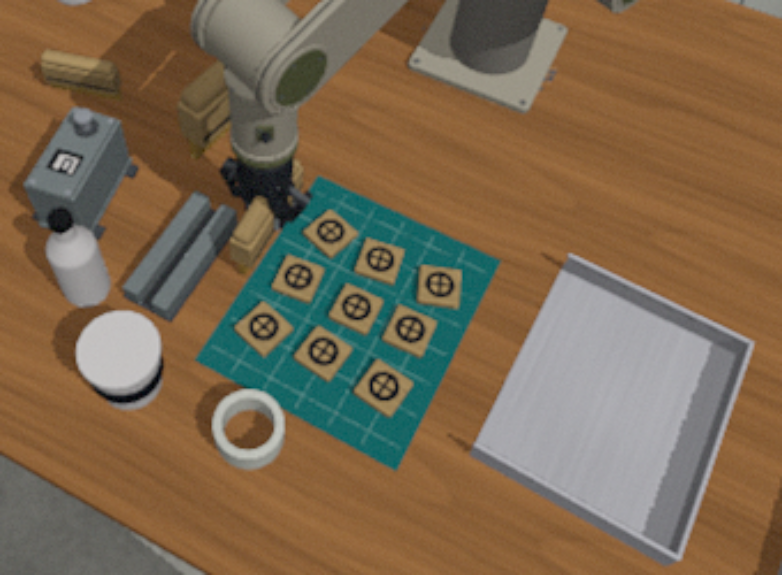

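jog_arm(plan=[[[0,0,0],[0,-10,1],-1],[[0,0,0],[0,-12,1],-1],[[0,0,0],[0,-12,1],-1],[[0,0,0],[0,0,0],-1]])

```text
time: 6.65
ee_pos: [0.5196, -0.1193, 0.0516]
tool_rot: [-1.774, 1.57, 1.365]
wrist_force: [0.1, -0.4, -4.5]
opening: 0.414
```

```bash
python3 - <<'E'
from h import *
go([.516,-.121,.048],np.pi/2)
E
```

```text
t 6.65 ee [ 0.5196 -0.1193  0.0516] shift mm [3.6 1.7 3.6] turn [-0.002 -0.     0.001] F [ 0.1 -0.4 -4.5] open 0.414
```

jog_arm(plan=[[[0,0,0],[2,-12,3],-1],[[0,0,0],[1,-12,2],-1],[[0,0,0],[0,-12,2],-1],[[0,0,0],[0,-12,2],-1],[[0,0,0],[0,-12,2],-1],[[0,0,0],[0,-12,2],-1]])

```text
time: 7.25
ee_pos: [0.5065, -0.0423, 0.0496]
tool_rot: [2.686, 1.568, -0.457]
wrist_force: [0.1, -1.3, -4.3]
opening: 0.415
```

```bash
python3 - <<'E'
from h import *
go([.507,-.049,.048],np.pi/2)
E
```

```text
t 7.25 ee [ 0.5065 -0.0423  0.0496] shift mm [ 1.6  6.7 -0.5] turn [-0.002 -0.003 -0.001] F [ 0.1 -1.3 -4.3] open 0.415
```

jog_arm(plan=[[[0,0,0],[1,-12,1],-1],[[0,0,0],[0,-12,1],-1],[[0,0,0],[0,-12,1],-1],[[0,0,0],[0,-12,1],-1],[[0,0,0],[0,-12,1],-1],[[0,0,0],[0,-12,1],-1],[[0,0,0],[0,0,0],-1]])

```text
time: 7.95
ee_pos: [0.4996, 0.038, 0.0484]
tool_rot: [2.734, 1.568, -0.408]
wrist_force: [-0.2, -0.1, -4.1]
opening: 0.417
```

```bash
python3 - <<'E'
from h import *
go([.5,.04,.048],np.pi/2)
c=shot('scene','s7'); cv2.imwrite('pics/s7z.png',cv2.resize(c['img'][100:350,190:530],None,fx=2.3,fy=2.3))
E
```

```text
t 7.95 ee [0.4996 0.038  0.0484] shift mm [ 0.4 -2.  -0.4] turn [-0.    -0.003 -0.001] F [-0.2 -0.1 -4.1] open 0.417
```

View pics/s7z.png

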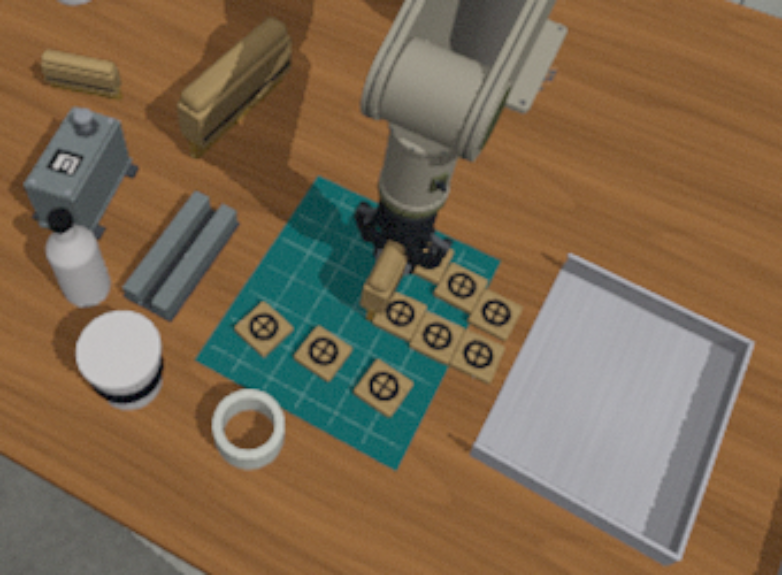

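jog_arm(plan=[[[0,0,0],[0,-10,1],-1],[[0,0,0],[0,-12,2],-1],[[0,0,0],[0,-12,2],-1],[[0,0,0],[0,-12,2],-1],[[0,0,0],[0,-12,2],-1],[[0,0,0],[0,-12,2],-1],[[0,0,0],[0,-12,2],-1],[[0,0,0],[0,-12,2],-1]])

```text
time: 8.8
ee_pos: [0.484, 0.1373, 0.0484]
tool_rot: [2.471, 1.567, -0.673]
wrist_force: [0.1, -1.0, -4.0]
opening: 0.414
```

```bash
python3 - <<'E'
from h import *
go([.465,.285,.048],np.pi/2)
E
```

```text
t 8.8 ee [0.484  0.1373 0.0484] shift mm [-1.000e-01 -1.477e+02  1.940e+01] turn [-0.003 -0.003 -0.003] F [ 0.1 -1.  -4. ] open 0.414
```

jog_arm(plan=[[[0,0,0],[0,-12,2],-1],[[0,0,0],[0,-12,2],-1],[[0,0,0],[0,-12,2],-1],[[0,0,0],[0,-12,2],-1],[[0,0,0],[0,-12,2],-1],[[0,0,0],[0,-12,2],-1],[[0,0,0],[0,-12,2],-1],[[0,0,0],[0,-10,1],-1]])

```text
time: 9.6
ee_pos: [0.4672, 0.2402, 0.0479]
tool_rot: [2.319, 1.567, -0.825]
wrist_force: [1.1, -2.4, -3.9]
opening: 0.411
```

```bash
python3 - <<'E'
from h import *
go([.465,.285,.048],np.pi/2)
c=shot('scene','s8'); cv2.imwrite('pics/s8z.png',cv2.resize(c['img'][100:350,190:530],None,fx=2.3,fy=2.3))
E
```

```text
t 9.6 ee [0.4672 0.2402 0.0479] shift mm [ -0.3 -44.8   2.3] turn [-0.002 -0.003 -0.003] F [ 1.1 -2.4 -3.9] open 0.411
```

View pics/s8z.png

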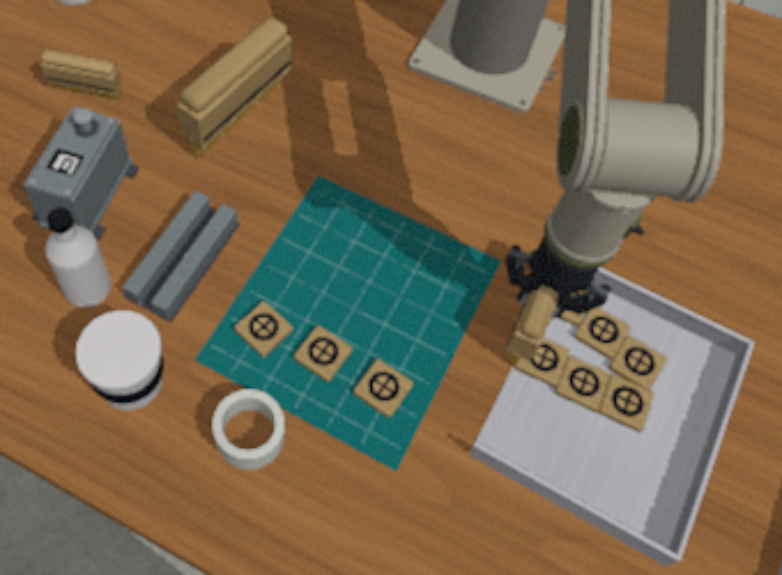

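jog_arm(plan=[[[0,0,0],[0,-10,0],-1],[[0,0,0],[0,-12,0],-1],[[0,0,0],[0,-12,0],-1],[[0,0,0],[0,-10,0],-1],[[0,0,0],[0,-5,0],-1],[[0,0,0],[0,0,0],-1]])

```text
time: 10.25
ee_pos: [0.4668, 0.2953, 0.0473]
tool_rot: [2.27, 1.568, -0.873]
wrist_force: [0.7, -0.8, -4.2]
opening: 0.415
```

```bash
python3 - <<'E'
from h import *
go([.465,.285,.048],np.pi/2)
E
```

```text
t 10.25 ee [0.4668 0.2953 0.0473] shift mm [-0.7 10.3  1.8] turn [-0.001 -0.002 -0.002] F [ 0.7 -0.8 -4.2] open 0.415
```

jog_arm(plan=[[[0,0,0],[0,10,0],-1],[[0,0,0],[-10,10,0],-1],[[0,0,0],[-30,0,0],-1],[[0,0,0],[-40,0,0],-1],[[0,0,0],[-30,10,-5],-1],[[0,0,0],[0,25,-10],-1],[[0,0,0],[0,30,-12],-1],[[0,0,0],[0,30,-12],-1],[[0,0,0],[0,30,-12],-1],[[0,0,0],[0,30,-12],-1],[[0,0,0],[0,30,-12],-1]])

```text
time: 11.35
ee_pos: [0.5411, 0.0751, 0.1698]
tool_rot: [2.893, 1.564, -0.25]
wrist_force: [1.6, -0.1, -5.2]
opening: 0.414
```

```bash
python3 - <<'E'
from h import *
go([.64,-.155,.13],np.pi/2)
E
```

```text
t 11.35 ee [0.5411 0.0751 0.1698] shift mm [ 40.8 229.9 -99. ] turn [-0.002 -0.006 -0.002] F [ 1.6 -0.1 -5.2] open 0.414
```

jog_arm(plan=[[[0,0,0],[0,33,-14],-1],[[0,0,0],[0,33,-14],-1],[[0,0,0],[0,33,-14],-1],[[0,0,0],[0,33,-14],-1],[[0,0,0],[0,33,-14],-1],[[0,0,0],[10,33,-14],-1],[[0,0,0],[10,22,-8],-1],[[0,0,0],[0,0,0],-1],[[0,0,0],[0,0,0],-1]])

```text
time: 12.25
ee_pos: [0.6296, -0.1716, 0.1587]
tool_rot: [2.801, 1.558, -0.357]
wrist_force: [-0.0, 0.3, -4.5]
opening: 0.416
```

```bash
python3 - <<'E'
from h import *
go([.64,-.155,.048],np.pi/2)
c=shot('wrist','w9')
c=shot('scene','s9'); cv2.imwrite('pics/s9z.png',cv2.resize(c['img'][100:350,190:530],None,fx=2.3,fy=2.3))
E
```

```text
t 12.25 ee [ 0.6296 -0.1716  0.1587] shift mm [110.8 -17.2  -8.8] turn [-0.017 -0.012 -0.004] F [-0.   0.3 -4.5] open 0.416
```

View pics/s9z.png

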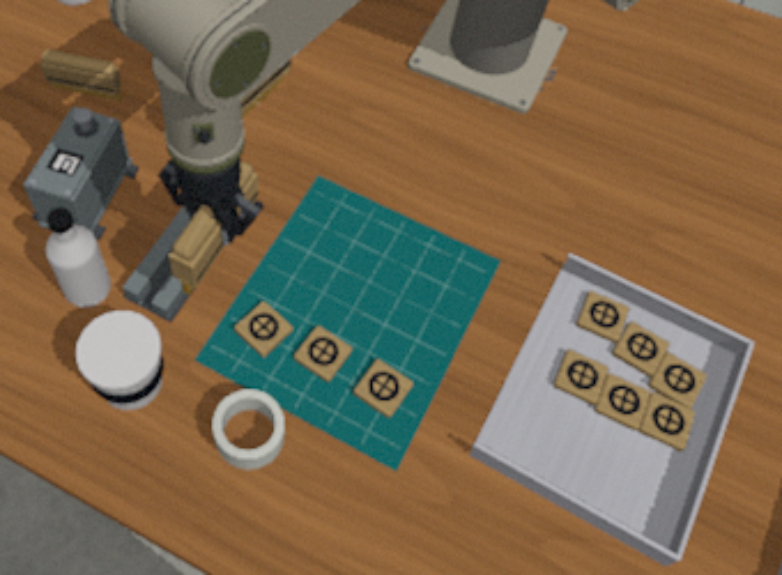

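View pics/w9.png

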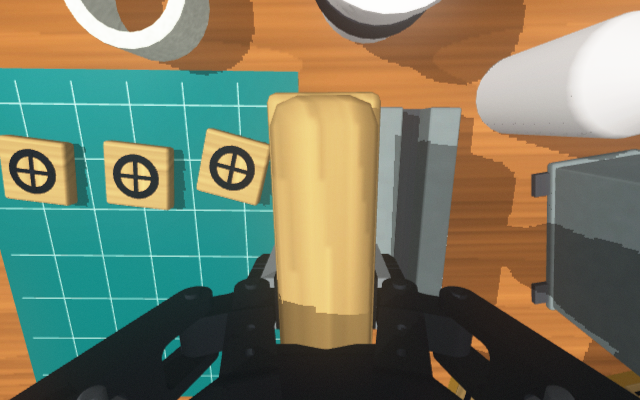

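jog_arm(plan=[[[-0.017,-0.012,-0.004],[0,-16,-9],-1],[[0,0,0],[30,0,0],-1],[[0,0,0],[30,0,0],-1],[[0,0,0],[20,0,0],-1],[[0,0,0],[0,0,0],-1]])

```text
time: 12.85
ee_pos: [0.6424, -0.147, 0.0821]
tool_rot: [3.121, 1.565, -0.01]
wrist_force: [-0.7, 0.0, -4.3]
opening: 0.413
```

```bash
python3 - <<'E'
from h import *
go([.64,-.155,.048],np.pi/2)
E
```

```text
t 12.85 ee [ 0.6424 -0.147   0.0821] shift mm [34.1  8.   2.7] turn [ 0.011 -0.006 -0.   ] F [-0.7  0.  -4.3] open 0.413
```

jog_arm(plan=[[[0.011,-0.006,0],[5,10,3],-1],[[0,0,0],[17,0,0],-1],[[0,0,0],[13,0,0],-1],[[0,0,0],[0,0,0],-1]])

```text
time: 13.25
ee_pos: [0.642, -0.156, 0.0489]
tool_rot: [2.876, 1.566, -0.264]
wrist_force: [-0.9, 0.6, -5.2]
opening: 0.409
```

```bash
python3 - <<'E'
from h import *
go([.64,-.155,.048],np.pi/2)
c=shot('wrist','w10')
E
```

```text
t 13.25 ee [ 0.642  -0.156   0.0489] shift mm [ 0.8 -1.   2. ] turn [ 0.002 -0.004 -0.001] F [-0.9  0.6 -5.2] open 0.409
```

View pics/w10.png

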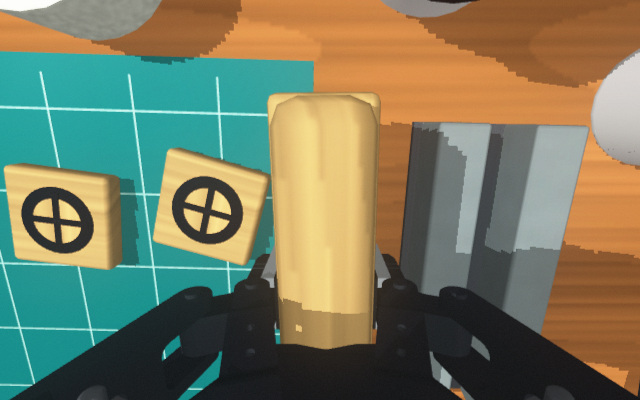

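jog_arm(plan=[[[0,0,0],[0,-10,1],-1],[[0,0,0],[0,-12,2],-1],[[0,0,0],[0,-12,2],-1],[[0,0,0],[1,-12,1],-1],[[0,0,0],[1,-12,2],-1],[[0,0,0],[0,-12,1],-1],[[0,0,0],[1,-12,2],-1],[[0,0,0],[0,-12,1],-1]])

```text
time: 14.1
ee_pos: [0.6311, -0.0547, 0.0495]
tool_rot: [2.898, 1.56, -0.242]
wrist_force: [0.4, 0.1, -3.9]
opening: 0.418
```

```bash
python3 - <<'E'
from h import *
go([.59,.285,.048],np.pi/2)
E
```

```text
t 14.1 ee [ 0.6311 -0.0547  0.0495] shift mm [ 3.000e-01 -3.397e+02  4.060e+01] turn [ 0.002 -0.01  -0.003] F [ 0.4  0.1 -3.9] open 0.418
```

jog_arm(plan=[[[0,-0.01,-0.003],[0,-12,2],-1],[[0,0,0],[0,-12,2],-1],[[0,0,0],[1,-12,2],-1],[[0,0,0],[0,-12,2],-1],[[0,0,0],[1,-12,2],-1],[[0,0,0],[0,-12,2],-1],[[0,0,0],[1,-12,2],-1],[[0,0,0],[0,-12,2],-1]])

```text
time: 14.9
ee_pos: [0.6135, 0.0498, 0.0463]
tool_rot: [-0.685, 1.57, 2.458]
wrist_force: [-0.7, -0.2, -5.5]
opening: 0.41
```

```bash
python3 - <<'E'
from h import *
go([.59,.285,.048],np.pi/2)
c=shot('scene','s11'); cv2.imwrite('pics/s11z.png',cv2.resize(c['img'][100:350,190:530],None,fx=2.3,fy=2.3))
E
```

```text
t 14.9 ee [0.6135 0.0498 0.0463] shift mm [  -1.6 -235.2   23.2] turn [0.001 0.    0.   ] F [-0.7 -0.2 -5.5] open 0.41
```

View pics/s11z.png

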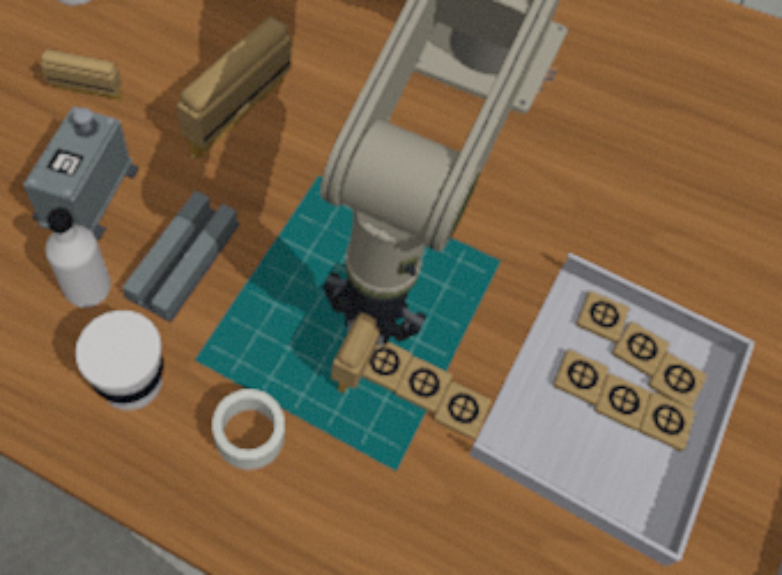

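```bash
python3 - <<'E'
from h import *
c=load('s11'); f=lambda u,v,z:pt(c,190+u/2.3,100+v/2.3,z).round(4)
print('coaster corners',f(475,431,.014),f(432,415,.014),f(491,402,.014),'center',f(463,408,.014))
print('wall end top',f(477,450,.04),f(475,445,.04),'bottom',f(482,462,.0))
E
python3 - <<'E'
import sys; sys.path.insert(0,'.')
import cv2
im=cv2.imread('pics/s11.png'); cv2.imwrite('pics/s11c.png',cv2.resize(im[230:320,330:440],None,fx=7,fy=6,interpolation=cv2.INTER_CUBIC))
E
```

```text
coaster corners [0.6584 0.2321 0.014 ] [0.665 0.174 0.014] [0.6112 0.2365 0.014 ] center [0.6367 0.2066 0.014 ]
wall end top [0.6906 0.2418 0.04  ] [0.6858 0.2372 0.04  ] bottom [0.6872 0.2561 0.    ]
```

View pics/s11c.png

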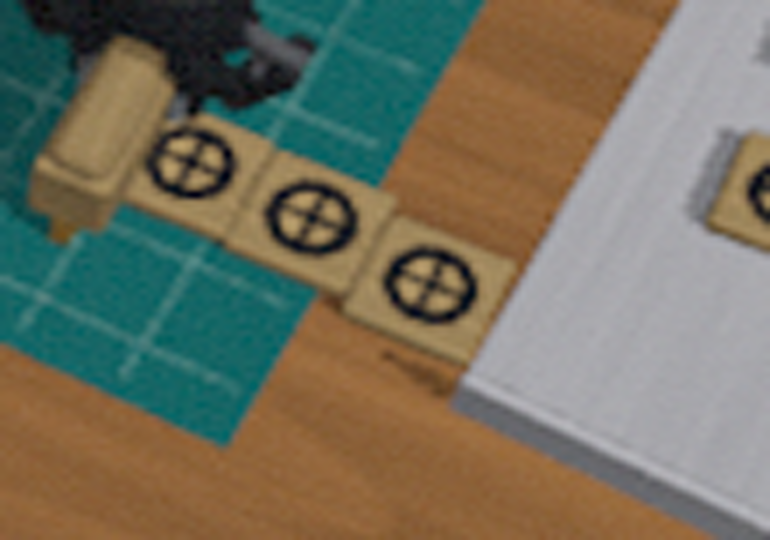

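jog_arm(plan=[[[0,0,0],[-1,-10,2],-1],[[0,0,0],[0,-12,2],-1],[[0,0,0],[0,-12,2],-1],[[0,0,0],[0,-12,2],-1],[[0,0,0],[0,-12,2],-1],[[0,0,0],[0,-12,2],-1],[[0,0,0],[0,-12,2],-1],[[0,0,0],[0,-12,2],-1]])

```text
time: 15.75
ee_pos: [0.5954, 0.1536, 0.0475]
tool_rot: [-0.98, 1.569, 2.163]
wrist_force: [0.2, -0.9, -5.9]
opening: 0.416
```

```bash
python3 - <<'E'
from h import *
go([.58,.285,.048],np.pi/2)
c=shot('scene','s12'); cv2.imwrite('pics/s12z.png',cv2.resize(c['img'][100:350,190:530],None,fx=2.3,fy=2.3))
E
```

```text
t 15.75 ee [0.5954 0.1536 0.0475] shift mm [  -0.3 -131.5   15.1] turn [0.002 0.001 0.001] F [ 0.2 -0.9 -5.9] open 0.416
```

View pics/s12z.png

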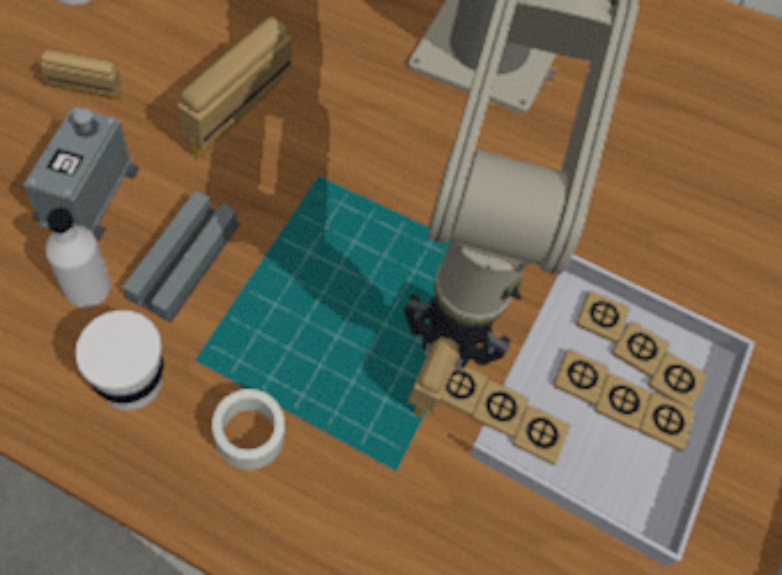

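jog_arm(plan=[[[0,0,0],[0,-12,2],-1],[[0,0,0],[0,-12,2],-1],[[0,0,0],[0,-12,2],-1],[[0,0,0],[0,-12,2],-1],[[0,0,0],[0,-12,2],-1]])

```text
time: 16.3
ee_pos: [0.584, 0.22, 0.0476]
tool_rot: [-1.093, 1.568, 2.05]
wrist_force: [0.1, -0.0, -4.3]
opening: 0.417
```

```bash
python3 - <<'E'
from h import *
go([.58,.29,.048],np.pi/2)
c=shot('scene','s13'); cv2.imwrite('pics/s13z.png',cv2.resize(c['img'][200:350,330:530],None,fx=4,fy=4))
E
```

```text
t 16.3 ee [0.584  0.22   0.0476] shift mm [ -0.2 -70.1   3.9] turn [0.002 0.001 0.002] F [ 0.1 -0.  -4.3] open 0.417
```

View pics/s13z.png

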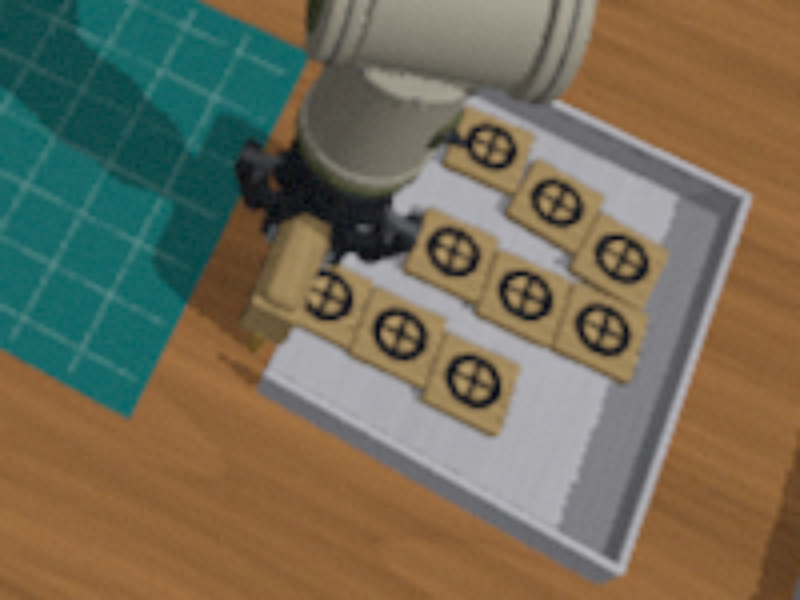

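jog_arm(plan=[[[0,0,0],[0,-4,7],-1],[[0,0,0],[0,-12,2],-1],[[0,0,0],[0,-12,0],-1],[[0,0,0],[0,-12,0],-1],[[0,0,0],[0,-12,0],-1],[[0,0,0],[0,-5,0],-1],[[0,0,0],[0,0,0],-1]])

```text
time: 17.05
ee_pos: [0.5733, 0.2851, 0.0479]
tool_rot: [-1.247, 1.567, 1.898]
wrist_force: [-0.1, -1.4, -3.8]
opening: 0.418
```

```bash
python3 - <<'E'
from h import *
go([.58,.29,.048],np.pi/2)
c=shot('scene','s14'); cv2.imwrite('pics/s14z.png',cv2.resize(c['img'][200:350,330:530],None,fx=4,fy=4))
E
```

```text
t 17.05 ee [0.5733 0.2851 0.0479] shift mm [-0.1 -4.8 -6.7] turn [0.004 0.001 0.004] F [-0.1 -1.4 -3.8] open 0.418
```

View pics/s14z.png

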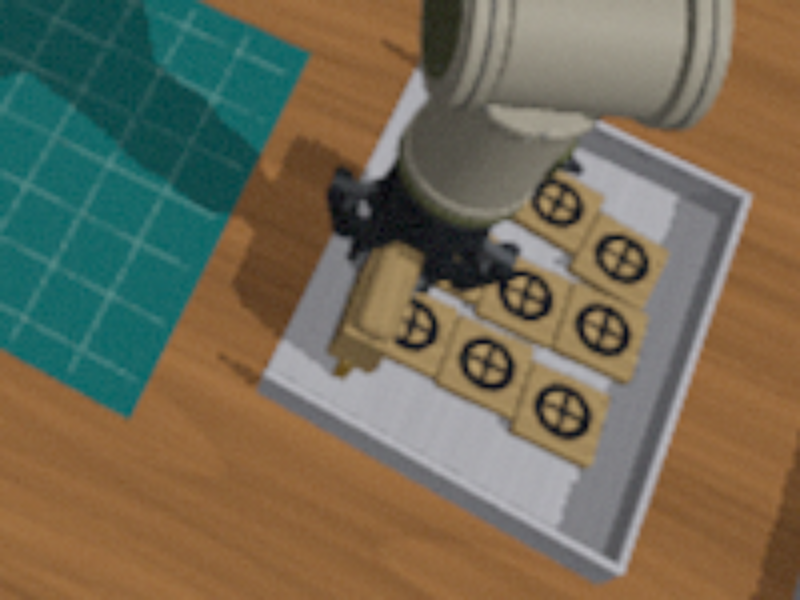

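jog_arm(plan=[[[0,0,0],[0,10,0],-1],[[0,0,0],[-10,10,0],-1],[[0,0,0],[-30,0,0],-1],[[0,0,0],[-40,0,0],-1],[[0,0,0],[-30,10,0],-1],[[0,0,0],[0,25,-2],-1],[[0,0,0],[0,30,-3],-1],[[0,0,0],[0,30,-3],-1],[[0,0,0],[0,30,-3],-1],[[0,0,0],[0,30,-3],-1],[[0,0,0],[0,30,-3],-1],[[0,0,0],[0,30,-3],-1]])

```text
time: 18.3
ee_pos: [0.5937, 0.029, 0.1712]
tool_rot: [-2.885, 1.565, 0.255]
wrist_force: [-0.3, -0.0, -4.6]
opening: 0.414
```

```bash
python3 - <<'E'
from h import *
go([.613,-.2504,.15],np.pi/2-.036)
E
```

```text
t 18.3 ee [0.5937 0.029  0.1712] shift mm [ 20.8 279.4 -19.7] turn [ 0.034 -0.006  0.002] F [-0.3 -0.  -4.6] open 0.414
```

jog_arm(plan=[[[0.03,-0.006,0],[0,30,-2],-1],[[0,0,0],[0,32,-2],-1],[[0,0,0],[0,32,-2],-1],[[0,0,0],[0,32,-2],-1],[[0,0,0],[0,32,-2],-1],[[0,0,0],[0,32,-2],-1],[[0,0,0],[0,32,-2],-1],[[0,0,0],[0,25,-2],-1],[[0,0,0],[0,0,0],-1],[[0,0,0],[0,0,0],-1]])

```text
time: 19.3
ee_pos: [0.5929, -0.2473, 0.1807]
tool_rot: [2.59, 1.563, -0.604]
wrist_force: [0.5, 0.6, -4.0]
opening: 0.412
```

```bash
python3 - <<'E'
from h import *
go([.613,-.2504,.15],np.pi/2-.036)
E
```

```text
t 19.3 ee [ 0.5929 -0.2473  0.1807] shift mm [ 30.9   1.9 -20. ] turn [-0.015 -0.006 -0.004] F [ 0.5  0.6 -4. ] open 0.412
```

jog_arm(plan=[[[-0.015,-0.006,-0.004],[10,2,-20],-1],[[0,0,0],[15,0,0],-1],[[0,0,0],[20,0,0],-1],[[0,0,0],[0,0,0],-1],[[0,0,0],[0,0,0],-1]])

```text
time: 19.8
ee_pos: [0.6112, -0.2492, 0.1364]
tool_rot: [-2.043, 1.57, 1.062]
wrist_force: [0.0, 1.1, -4.0]
opening: 0.414
```

```bash
python3 - <<'E'
from h import *
go([.613,-.2504,.049],np.pi/2-.036)
shot('wrist','w15')
E
```

```text
t 19.8 ee [ 0.6112 -0.2492  0.1364] shift mm [87.4  1.2 -1.8] turn [-0. -0.  0.] F [ 0.   1.1 -4. ] open 0.414
```

View pics/w15.png

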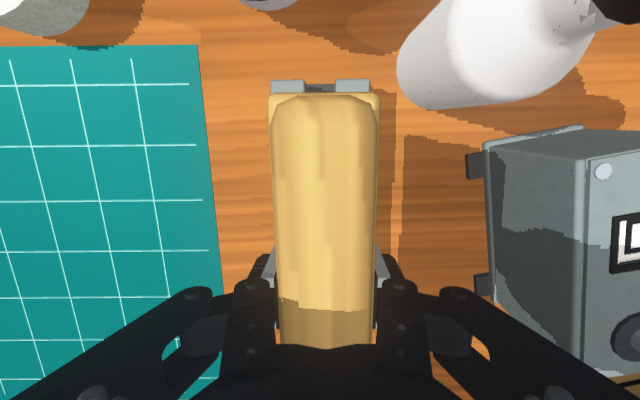

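jog_arm(plan=[[[0,0,0],[15,1,-2],-1],[[0,0,0],[15,0,0],-1],[[0,0,0],[12,0,0],-1],[[0,0,0],[0,0,0],-1]])

```text
time: 20.25
ee_pos: [0.6137, -0.2501, 0.0928]
tool_rot: [2.949, 1.569, -0.228]
wrist_force: [-0.4, 0.1, -5.1]
opening: 0.412
```

```bash
python3 - <<'E'
from h import *
go([.613,-.2504,.049],np.pi/2-.036)
E
```

```text
t 20.25 ee [ 0.6137 -0.2501  0.0928] shift mm [43.8  0.3  0.7] turn [ 0.    -0.002 -0.   ] F [-0.4  0.1 -5.1] open 0.412
```

jog_arm(plan=[[[0,0,0],[9,0,0],-1],[[0,0,0],[9,0,0],-1],[[0,0,0],[8,0,0],-1],[[0,0,0],[0,0,0],-1]])

```text
time: 20.65
ee_pos: [0.6134, -0.25, 0.0639]
tool_rot: [3.108, 1.569, -0.069]
wrist_force: [-0.1, 0.0, -4.9]
opening: 0.416
```

```bash
python3 - <<'E'
from h import *
go([.613,-.2504,.049],np.pi/2-.036)
E
```

```text
t 20.65 ee [ 0.6134 -0.25    0.0639] shift mm [14.9  0.4  0.4] turn [ 0.    -0.001 -0.   ] F [-0.1  0.  -4.9] open 0.416
```

jog_arm(plan=[[[0,0,0],[6,0,0],-1],[[0,0,0],[5,0,0],-1],[[0,0,0],[2,0,0],-1],[[0,0,0],[0,0,0],-1]])

```text
time: 21.05
ee_pos: [0.6139, -0.2503, 0.0504]
tool_rot: [2.922, 1.568, -0.256]
wrist_force: [0.4, -0.1, -4.9]
opening: 0.414
```

```bash
python3 - <<'E'
from h import *
go([.613,-.2504,.049],np.pi/2-.036)
E
```

```text
t 21.05 ee [ 0.6139 -0.2503  0.0504] shift mm [1.4 0.2 0.9] turn [ 0.    -0.002 -0.001] F [ 0.4 -0.1 -4.9] open 0.414
```

Lower the last millimetre, then open.

jog_arm(plan=[[[0,0,0],[1,0,0],-1],[[0,0,0],[1,0,0],-1],[[0,0,0],[0,0,0],-0.1],[[0,0,0],[0,0,0],0.3],[[0,0,0],[0,0,0],1],[[0,0,0],[0,0,0],1],[[0,0,0],[0,0,0],1],[[0,0,0],[0,0,0],1],[[0,0,0],[0,0,0],1],[[0,0,0],[0,0,0],1]])

```text
time: 22.05
ee_pos: [0.6173, -0.252, 0.0533]
tool_rot: [2.76, 1.56, -0.417]
wrist_force: [0.5, -0.2, -0.2]
opening: 0.999
```

```bash
python3 - <<'E'
from h import *
go([.613,-.2504,.049],np.pi/2-.036)
shot('wrist','w16')
E
```

```text
t 22.05 ee [ 0.6173 -0.252   0.0533] shift mm [ 4.3 -1.4  4.4] turn [ 0.    -0.01  -0.004] F [ 0.5 -0.2 -0.2] open 0.999
```

View pics/w16.png

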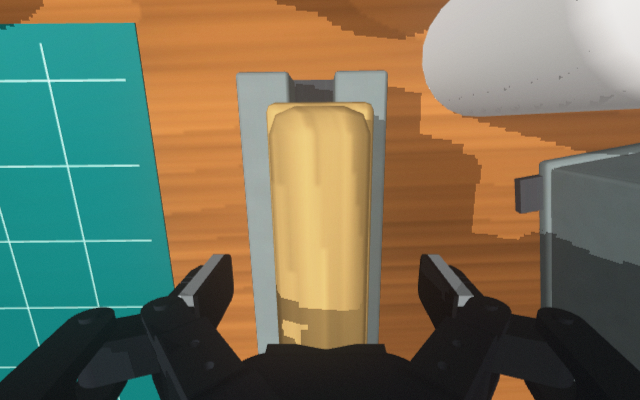

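jog_arm(plan=[[[0,-0.01,-0.004],[-15,0,0],1],[[0,0,0],[-35,0,0],1],[[0,0,0],[-40,0,0],1],[[0,0,0],[-40,0,0],1],[[0,0,0],[-30,0,0],1],[[0,0,0],[-20,10,10],-1],[[0,0,0],[0,30,15],-1],[[0,0,0],[0,30,15],-1],[[0,0,0],[0,30,15],-1],[[0,0,0],[0,30,15],-1],[[0,0,0],[0,0,0],-1]])

```text
time: 23.2
ee_pos: [0.5399, -0.3819, 0.2399]
tool_rot: [0.042, 1.568, -3.131]
wrist_force: [-0.4, 0.8, 0.0]
opening: -0.001
```

```bash
python3 - <<'E'
from h import *
go([.54,-.443,.2],np.pi/2-.036)
c=shot('wrist','w17');shot('top','t17');shot('scene','s17')
print(proj(c,[[.54,-.443,.139]]))
E
```

```text
t 23.2 ee [ 0.5399 -0.3819  0.2399] shift mm [39.9 61.  -2.1] turn [ 0.004  0.003 -0.   ] F [-0.4  0.8  0. ] open -0.001
[[401.28760202 206.34765183]]
```

View pics/w17.png

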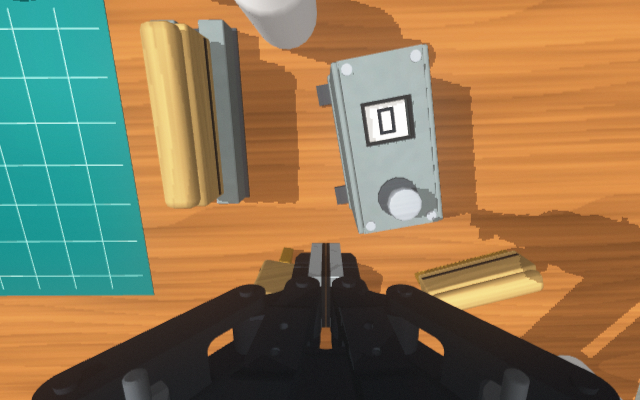

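View pics/t17.png

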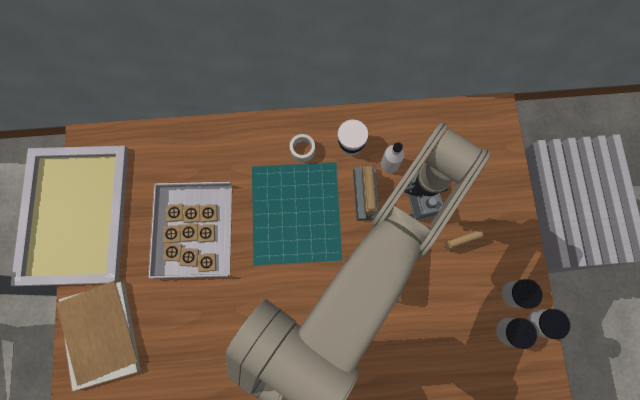

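```bash
python3 - <<'E'
from h import *
c=load('w17'); print(pt(c,404.5,203,.139).round(4))
go(pt(c,404.5,203,.139)+[0,0,.03],np.pi/2-.036)
E
```

```text
[ 0.5427 -0.4455  0.139 ]
t 23.35 ee [ 0.5423 -0.378   0.2398] shift mm [70.6 67.6 -2.5] turn [0.008 0.002 0.002] F [0.4 0.3 0.2] open -0.002
```

jog_arm(plan=[[[0,0,0],[10,22,0],-1],[[0,0,0],[15,22,0],-1],[[0,0,0],[15,22,0],-1],[[0,0,0],[15,0,0],-1],[[0,0,0],[0,0,0],-1]])

```text
time: 23.85
ee_pos: [0.5457, -0.4389, 0.1834]
tool_rot: [-1.68, 1.568, 1.443]
wrist_force: [-0.2, 0.6, -0.5]
opening: -0.002
```

```bash
python3 - <<'E'
from h import *
go([.541,-.445,.145],np.pi/2-.036)
c=shot('wrist','w18')
E
```

```text
t 23.85 ee [ 0.5457 -0.4389  0.1834] shift mm [38.4  6.3  4.6] turn [ 0.017 -0.     0.003] F [-0.2  0.6 -0.5] open -0.002
```

View pics/w18.png

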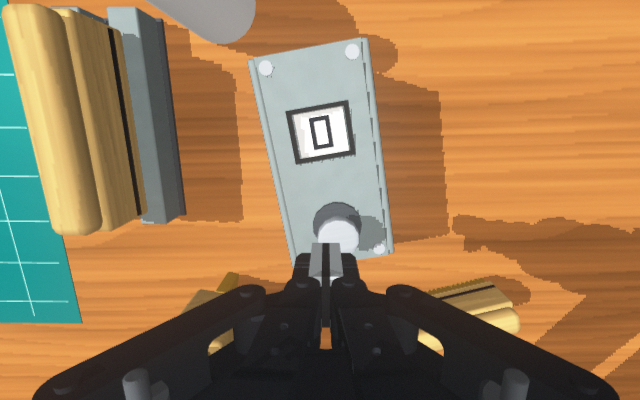

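```bash
python3 - <<'E'
from h import *
c=load('w18'); print(pt(c,338,236,.139).round(4), proj(c,[[.541,-.445,.139]]))
E
```

```text
[ 0.5438 -0.4464  0.139 ] [[335.87730732 240.15860814]]
```

jog_arm(plan=[[[0.017,0,0],[10,6,4],-1],[[0,0,0],[15,0,0],-1],[[0,0,0],[0,0,0],-1]])

```text
time: 24.2
ee_pos: [0.5436, -0.4434, 0.1605]
tool_rot: [-3.03, 1.567, 0.077]
wrist_force: [-0.6, 0.8, -1.0]
opening: 0.0
```

```bash
python3 - <<'E'
from h import *
go([.541,-.445,.145],np.pi/2-.036)
E
```

```text
t 24.2 ee [ 0.5436 -0.4434  0.1605] shift mm [15.4  1.7  2.6] turn [ 0.001 -0.004  0.   ] F [-0.6  0.8 -1. ] open 0.0
```

jog_arm(plan=[[[0,-0.004,0],[10,2,0],-1],[[0,0,0],[8,0,0],-1],[[0,0,0],[8,0,0],-1],[[0,0,0],[6,0,0],-1],[[0,0,0],[4,0,0],-1]])

```text
time: 24.7
ee_pos: [0.5447, -0.4459, 0.1244]
tool_rot: [2.413, 1.568, -0.763]
wrist_force: [-1.0, 1.7, 4.0]
opening: 0.001
```

jog_arm(plan=[[[0,0,0],[3,0,0],-1],[[0,0,0],[2,0,0],-1]])

```text
time: 24.9
ee_pos: [0.545, -0.4461, 0.1215]
tool_rot: [2.439, 1.567, -0.737]
wrist_force: [-9.6, 7.6, 22.7]
opening: 0.0
```

jog_arm(plan=[[[0,0,0],[-8,0,0],-1],[[0,0,0],[-10,0,0],-1],[[0,0,0],[-8,0,0],-1],[[0,0,0],[0,0,0],-1]])

```text
time: 25.3
ee_pos: [0.5454, -0.4465, 0.1496]
tool_rot: [2.435, 1.565, -0.74]
wrist_force: [-0.0, -0.5, -0.2]
opening: 0.003
```

```bash
python3 - <<'E'
from h import *
go([.543,-.446,.145],np.pi/2-.036)
c=shot('wrist','w19');cv2.imwrite('pics/w19z.png',c['img'][60:300,180:440])
E
```

```text
t 25.3 ee [ 0.5454 -0.4465  0.1496] shift mm [ 4.6 -0.4  2.4] turn [ 0.002 -0.004 -0.004] F [-0.  -0.5 -0.2] open 0.003
```

View pics/w19z.png

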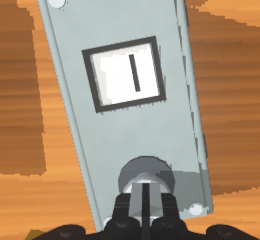

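jog_arm(plan=[[[0,-0.004,-0.004],[6,0,3],-1],[[0,0,0],[7,0,0],-1],[[0,0,0],[6,0,0],-1],[[0,0,0],[4,0,0],-1],[[0,0,0],[2,0,0],-1]])

```text
time: 25.85
ee_pos: [0.5421, -0.4466, 0.1216]
tool_rot: [-2.217, 1.57, 0.891]
wrist_force: [0.1, 0.5, 11.6]
opening: -0.002
```

Full press at 11.6 N. Release.

jog_arm(plan=[[[0,0,0],[-8,0,0],-1],[[0,0,0],[-10,0,0],-1],[[0,0,0],[-8,0,0],-1],[[0,0,0],[0,0,0],-1]])

```text
time: 26.25
ee_pos: [0.5415, -0.4461, 0.1479]
tool_rot: [-0.905, 1.568, 2.202]
wrist_force: [0.1, -0.7, 0.7]
opening: 0.0
```

```bash
python3 - <<'E'
from h import *
go([.543,-.446,.1475],np.pi/2-.036)
c=shot('wrist','w20');cv2.imwrite('pics/w20z.png',c['img'][60:300,180:440])
E
```

```text
t 26.25 ee [ 0.5415 -0.4461  0.1479] shift mm [ 0.4 -0.2 -1.5] turn [0.002 0.001 0.002] F [ 0.1 -0.7  0.7] open 0.0
```

View pics/w20z.png

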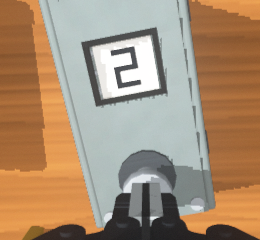

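jog_arm(plan=[[[0,0,0],[5,0,0],-1],[[0,0,0],[7,0,0],-1],[[0,0,0],[6,0,0],-1],[[0,0,0],[4,0,0],-1],[[0,0,0],[2,0,0],-1]])

```text
time: 26.8
ee_pos: [0.5415, -0.4463, 0.1218]
tool_rot: [-0.971, 1.569, 2.136]
wrist_force: [1.1, 0.5, 3.2]
opening: 0.001
```

jog_arm(plan=[[[0,0,0],[-8,0,0],-1],[[0,0,0],[-10,0,0],-1],[[0,0,0],[-8,0,0],-1],[[0,0,0],[0,0,0],-1]])

```text
time: 27.2
ee_pos: [0.5409, -0.4457, 0.1487]
tool_rot: [-0.794, 1.567, 2.313]
wrist_force: [-0.6, -0.6, 0.1]
opening: 0.002
```

```bash
python3 - <<'E'
from h import *
go([.543,-.446,.1475],np.pi/2-.036)
c=shot('wrist','w21');cv2.imwrite('pics/w21z.png',c['img'][60:300,180:440])
E
```

```text
t 27.2 ee [ 0.5409 -0.4457  0.1487] shift mm [ 1.1  0.2 -2.1] turn [0.002 0.003 0.003] F [-0.6 -0.6  0.1] open 0.002
```

View pics/w21z.png

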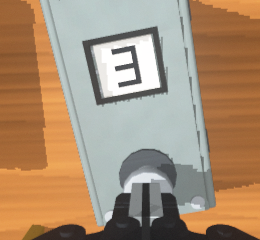

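Shows 3. Continue with press 4.

jog_arm(plan=[[[0,0.003,0.003],[6,0,-1],-1],[[0,0,0],[7,0,0],-1],[[0,0,0],[6,0,0],-1],[[0,0,0],[4,0,0],-1],[[0,0,0],[2,0,0],-1]])

```text
time: 27.75
ee_pos: [0.5423, -0.4461, 0.1221]
tool_rot: [2.379, 1.568, -0.797]
wrist_force: [1.0, -0.6, 3.3]
opening: 0.0
```

jog_arm(plan=[[[0,0,0],[-8,0,0],-1],[[0,0,0],[-10,0,0],-1],[[0,0,0],[-8,0,0],-1],[[0,0,0],[0,0,0],-1]])

```text
time: 28.15
ee_pos: [0.5416, -0.4455, 0.1489]
tool_rot: [0.158, 1.571, -3.018]
wrist_force: [-0.1, -0.2, 0.1]
opening: 0.0
```

```bash
python3 - <<'E'
from h import *
go([.543,-.446,.1475],np.pi/2-.036)
c=shot('wrist','w22');cv2.imwrite('pics/w22z.png',c['img'][60:300,180:440])
E
```

```text
t 28.15 ee [ 0.5416 -0.4455  0.1489] shift mm [ 1.4  0.4 -1.4] turn [ 0.002  0.    -0.   ] F [-0.1 -0.2  0.1] open 0.0
```

View pics/w22z.png

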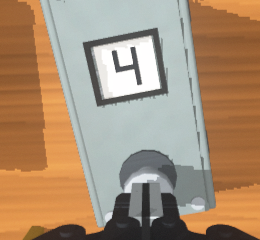

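Shows 4. Press 5.

jog_arm(plan=[[[0,0,0],[6,0,-1],-1],[[0,0,0],[7,0,0],-1],[[0,0,0],[6,0,0],-1],[[0,0,0],[4,0,0],-1],[[0,0,0],[2,0,0],-1]])

```text
time: 28.7
ee_pos: [0.5429, -0.4458, 0.1221]
tool_rot: [2.179, 1.57, -0.997]
wrist_force: [1.4, -0.8, 4.1]
opening: 0.0
```

jog_arm(plan=[[[0,0,0],[-8,0,0],-1],[[0,0,0],[-10,0,0],-1],[[0,0,0],[-8,0,0],-1],[[0,0,0],[0,0,0],-1]])

```text
time: 29.1
ee_pos: [0.5423, -0.4453, 0.1489]
tool_rot: [-0.443, 1.569, 2.664]
wrist_force: [0.4, -0.8, -0.4]
opening: 0.001
```

```bash
python3 - <<'E'
from h import *
go([.543,-.446,.1475],np.pi/2-.036)
c=shot('wrist','w23');cv2.imwrite('pics/w23z.png',c['img'][60:300,180:440])
E
```

```text
t 29.1 ee [ 0.5423 -0.4453  0.1489] shift mm [ 1.4  0.7 -0.8] turn [0.001 0.001 0.001] F [ 0.4 -0.8 -0.4] open 0.001
```

View pics/w23z.png

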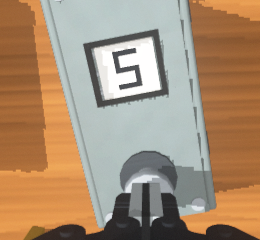

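Shows 5. Press 6.

jog_arm(plan=[[[0,0,0],[6,0,-1],-1],[[0,0,0],[7,0,0],-1],[[0,0,0],[6,0,0],-1],[[0,0,0],[4,0,0],-1],[[0,0,0],[2,0,0],-1]])

```text
time: 29.65
ee_pos: [0.5436, -0.4456, 0.1222]
tool_rot: [1.243, 1.57, -1.933]
wrist_force: [0.6, -1.0, 3.0]
opening: 0.001
```

jog_arm(plan=[[[0,0,0],[-8,0,0],-1],[[0,0,0],[-10,0,0],-1],[[0,0,0],[-8,0,0],-1],[[0,0,0],[0,0,0],-1]])

```text
time: 30.05
ee_pos: [0.543, -0.4451, 0.149]
tool_rot: [-0.505, 1.568, 2.602]
wrist_force: [1.4, 1.1, 0.3]
opening: -0.001
```

```bash
python3 - <<'E'
from h import *
go([.543,-.446,.1475],np.pi/2-.036)
c=shot('wrist','w24');cv2.imwrite('pics/w24z.png',c['img'][60:300,180:440])
E
```

```text
t 30.05 ee [ 0.543  -0.4451  0.149 ] shift mm [ 1.5  0.9 -0.1] turn [0.001 0.002 0.001] F [1.4 1.1 0.3] open -0.001
```

View pics/w24z.png

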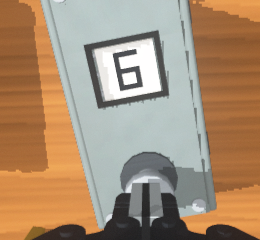

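Shows 6. Press 7.

jog_arm(plan=[[[0,0,0],[6,0,0],-1],[[0,0,0],[7,0,0],-1],[[0,0,0],[6,0,0],-1],[[0,0,0],[4,0,0],-1],[[0,0,0],[2,0,0],-1]])

```text
time: 30.6
ee_pos: [0.5431, -0.4455, 0.1227]
tool_rot: [0.171, 1.57, -3.005]
wrist_force: [1.0, -0.7, 2.8]
opening: 0.001
```

jog_arm(plan=[[[0,0,0],[-8,0,0],-1],[[0,0,0],[-10,0,0],-1],[[0,0,0],[-8,0,0],-1],[[0,0,0],[0,0,0],-1]])

```text
time: 31.0
ee_pos: [0.5424, -0.4449, 0.1493]
tool_rot: [-0.434, 1.567, 2.673]
wrist_force: [0.2, 0.3, 0.4]
opening: 0.003
```

```bash
python3 - <<'E'
from h import *
go([.543,-.446,.1475],np.pi/2-.036)
c=shot('wrist','w25');cv2.imwrite('pics/w25z.png',c['img'][60:300,180:440])
E
```

```text
t 31.0 ee [ 0.5424 -0.4449  0.1493] shift mm [ 1.7  1.  -0.6] turn [0.001 0.003 0.001] F [0.2 0.3 0.4] open 0.003
```

View pics/w25z.png

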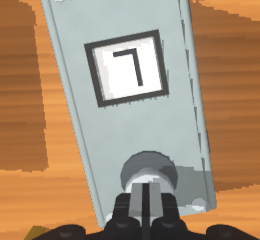

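Shows 7. Press 8.

jog_arm(plan=[[[0,0,0],[7,1,0],-1],[[0,0,0],[7,0,0],-1],[[0,0,0],[6,0,0],-1],[[0,0,0],[4,0,0],-1],[[0,0,0],[2,0,0],-1]])

```text
time: 31.55
ee_pos: [0.5425, -0.4465, 0.1215]
tool_rot: [-0.127, 1.569, 2.979]
wrist_force: [-0.1, -0.2, 17.6]
opening: -0.005
```

jog_arm(plan=[[[0,0,0],[-8,0,0],-1],[[0,0,0],[-10,0,0],-1],[[0,0,0],[-8,0,0],-1],[[0,0,0],[0,0,0],-1]])

```text
time: 31.95
ee_pos: [0.542, -0.4461, 0.1479]
tool_rot: [-0.422, 1.567, 2.685]
wrist_force: [-0.4, -0.0, 0.3]
opening: 0.001
```

```bash
python3 - <<'E'
from h import *
go([.543,-.446,.1475],np.pi/2-.036)
c=shot('wrist','w26');cv2.imwrite('pics/w26z.png',c['img'][60:300,180:440])
E
```

```text
t 31.95 ee [ 0.542  -0.4461  0.1479] shift mm [ 0.4 -0.1 -1. ] turn [0.001 0.004 0.002] F [-0.4 -0.   0.3] open 0.001
```

View pics/w26z.png

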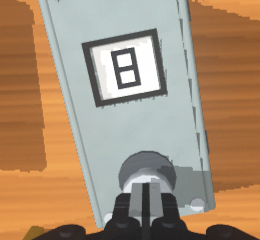

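Shows 8. Last press, 9, then lift away.

jog_arm(plan=[[[0,0,0],[5,0,0],-1],[[0,0,0],[7,0,0],-1],[[0,0,0],[6,0,0],-1],[[0,0,0],[4,0,0],-1],[[0,0,0],[2,0,0],-1]])

```text
time: 32.5
ee_pos: [0.5421, -0.4462, 0.1219]
tool_rot: [-0.331, 1.568, 2.776]
wrist_force: [0.9, -0.9, 3.5]
opening: -0.001
```

jog_arm(plan=[[[0,0,0],[-8,0,0],-1],[[0,0,0],[-10,0,0],-1],[[0,0,0],[-20,0,0],-1],[[0,0,0],[-30,0,0],-1],[[0,0,0],[-30,0,0],-1],[[0,0,0],[0,0,0],-1]])

```text
time: 33.1
ee_pos: [0.5406, -0.4448, 0.2227]
tool_rot: [-0.58, 1.561, 2.527]
wrist_force: [0.9, -0.8, 0.9]
opening: -0.001
```

```bash
python3 - <<'E'
from h import *
go([.543,-.446,.1475],np.pi/2-.036)
shot('wrist','w27');c=shot('top','t27');shot('scene','s27')
cv2.imwrite('pics/t27z.png',cv2.resize(c['img'][120:310,140:400],None,fx=3,fy=3,interpolation=cv2.INTER_CUBIC))
# coaster centres in tray frame
o=np.array([0,0]); img=c['img']; hsv=cv2.cvtColor(img,cv2.COLOR_BGR2HSV)
m=cv2.inRange(hsv,(8,60,60),(28,255,255)); m[:,:156]=0; m[:,230:]=0; m[:188]=0; m[276:]=0
for q in cv2.findContours(m,0,2)[0]:
    if cv2.contourArea(q)>50:
        x,y,w,h=cv2.boundingRect(q); print('blob',pt(c,x,y,.014)[:2].round(3),pt(c,x+w,y+h,.014)[:2].round(3))
E
```

```text
t 33.1 ee [ 0.5406 -0.4448  0.2227] shift mm [75.2  1.6 -3.1] turn [0.001 0.008 0.005] F [ 0.9 -0.8  0.9] open -0.001
blob [0.555 0.478] [0.373 0.296]
blob [0.627 0.467] [0.544 0.288]
```

View pics/w27.png

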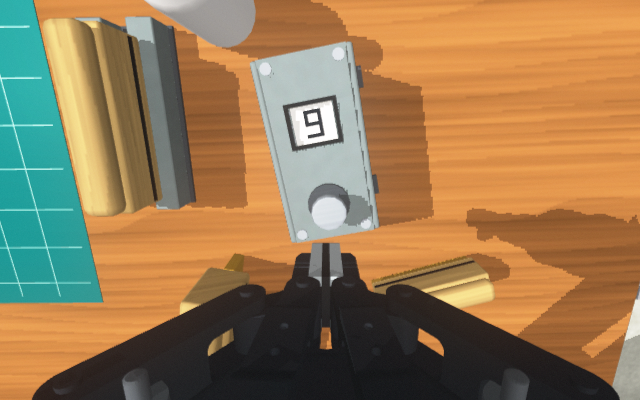

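View pics/t27z.png

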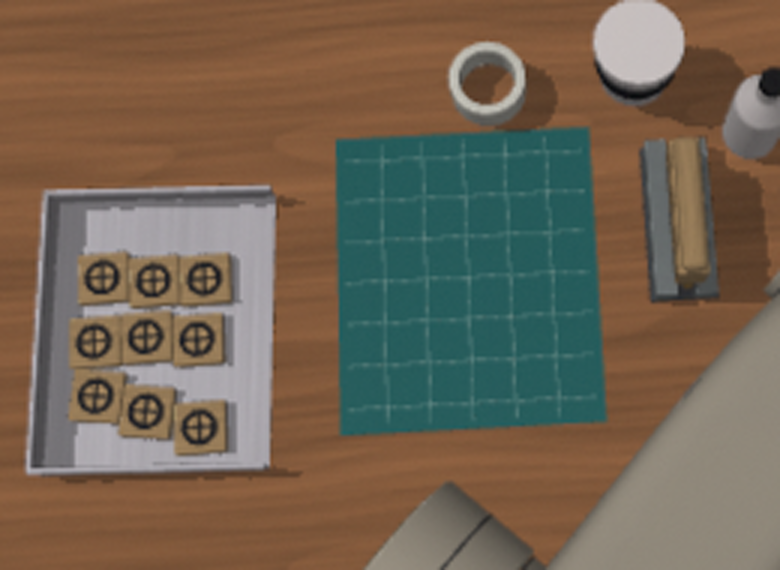

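View pics/s27.png

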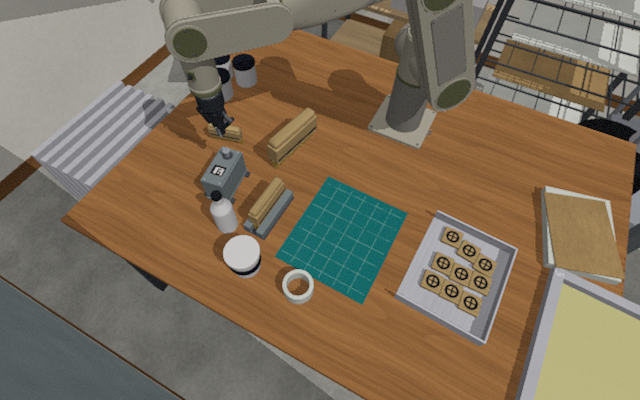

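```bash
python3 -c "
from cell import finish_job
print(finish_job())"
```

```text
the job is handed in; nothing more can be done
None
```

I took the squeegee from its rack and swept all nine coasters into the tray in two passes: six, then three. I stood the squeegee back in the rack, then pressed the tally button nine times, reading the window after each press.

The job was handed in at about 33 s, and the last pictures before that showed:
- **Coasters:** nine lie flat in the tray, about 40 mm or more inside the mouth, and the mat is empty. I saw no coaster knocked aside during the run.
- **Squeegee:** it stands in the rack as it did at the start.
- **Counter:** the window reads 9, with the button fully up.
- **Bystanders:** the tape roll and bottle are where they started, as far as the pictures show.
- **Robot:** the arm is clear of everything, hovering about 80 mm above the button.
- **Force:** the highest wrist force I read was about 26 N, on the first button press.

Two measurements disagreed. The top and wrist cameras put the button and rack 5–12 mm apart in x. I used the close wrist view for the button and the pose recorded at the grasp for returning the squeegee, and both worked. The arm also drifted a few millimetres on fast rows, which I corrected as I went.

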